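# Cap torque check of sample bottles

## Robot

A 6-joint arm with a two-finger parallel gripper is mounted at the origin on a cart in front of the work surface, level with it; the furniture and walls round the work are solid. World frame = base frame: x ahead of the robot, y to its left, z up, the work surface at z = 0. Lengths are in m, angles in rad, forces in N, time in s.
With the tool pointing down it reaches from about 0.3 to 0.875 m from the base axis. Payload 6.4 kg.
Tool frame: the origin (TCP) lies at the very end of the fingers, on their centre line; the grasp point (between the pads) lies hold_point_z behind it (hold_point_z is the distance from the TCP to the grasp point, in m); z points along the fingers, y is the line along which they close (so a half turn about z gives the same grasp; the last joint's range is limited). The gripper opens to 85 mm and grips with 20 to 120 N. Pads are 22 mm wide; open, the fingers measure 114 mm over their backs; the gripper's body (76 mm by 85 mm) begins 54 mm behind the grasp point. The pads swing forward as they close: fully open they stand 13 mm farther back than shut.
Start: joints at [1.1, 0.181, 1.607, -0, 1.354, -0.206], TCP at [0.15, 0.555, 0.231] pointing down, gripper open.
Joint ranges: [-2.99, 2.99], [-0.89, 2.07], [0.3, 2.58], [-1.14, 4.28], [0, 2.63], [-3.12, 3.12]. Speed limits (rad/s): [2.57, 2.57, 3.01, 3.14, 3.14, 3.14].

## Interface

Orientations are given as a rotation vector (axis times angle).
In Python, from bench import observe, read_camera, finish_job, hold_point_z gives the robot as it stands.
- The arm moves only by the tool step_arm, never from a script. Its argument "steps" is one flat list of numbers, 6 for each row, row after row: the shift along the tool's x, y, z in mm, then the turn, a rotation vector about the tool's x, y, z in rad. A call has exactly 8 rows; each row shifts and turns the commanded pose from where the row before left it, along the tool's axes as they then stand; what a row does not reach is not made up. A row lasts 1/8 s, in which the tool goes at most 62.5 mm and 10.7 degrees, less where a joint would pass 70% of its speed; a pose out of reach is approached as far as the arm can. A call with a gripper value outside its range is refused whole. "grip" is the gripper command: -1 is fully open, 1 is shut, values between are in proportion, set as the call begins (left out, the last holds). The fingers move at their own pace and stop on an object; "newtons" is the grip in N (left out, the last holds). Time passes only in rows, so rows that do not move let the fingers close, or fill a call up. It gives the time, the measured TCP pose, the force, the opening and the grip force at its end, in the units of the state.
- observe(): the state, without advancing time (a new reading comes with each control period).
- read_camera(name): name is "side" or "top" or "wrist"; returns a dict with "img" (420x560x3 uint8, red, green, blue), "vfov" (degrees; the focal length in pixels is half the picture's height over the tangent of half this angle, whatever the lens; pixels are square), "cx", "cy" (the principal point, pixels), "dist" ([k1, k2, p1, p2, k3] as OpenCV has them; the pictures are not rectified), "rvec" (rotation vector, rad) and "tvec" (3), from world to camera coordinates, as OpenCV has them. Camera axes: x right, y down, z forward; pixel columns grow to the right and rows downward; lengths in m; the calibration is good to about 2 mm. A picture is of the moment at which its call begins. There is no depth.
- finish_job(): hands the job in; it is judged then, once.
The state is a dict: "time_s": time; "joints": joint angles; "dq": joint speeds; "joint_efforts": joint torques, N m; "tcp_pos": TCP position; "tool_rot": TCP orientation; "wrist_force": force on the tool from outside, world axes, zero at the start; "torque": the same for the moment, N m; "grip_width": finger opening in m; "grip_force": force on a finger pad.
Only numpy, scipy, OpenCV 4.12 (cv2) and the standard library are available. Lean on these libraries where they do the work, as an engineer would, in place of code of your own. Each camera call takes 0.05 s, during which the arm holds its last target. There are 200 camera calls.

## Task

Check the cap tightness of all the square amber bottles: first set the tester's range slide to its thick black mark, then stand each bottle in the tester's square nest and unscrew its cap anticlockwise by some 50 degrees while watching the torque pointer. Stand the bottles whose pointer never reached the thick limit mark (loose caps) upright in the steel tray and the others upright in the grey crate. Once every cap has been tested, slide the range slide back to its near stop, and do not disturb the beaker, jar and pot nearby.

Things in the scene. Friction and masses are not known exactly. Their poses are not given: they have to be found in the camera images.
- nest (a point): cap-torque tester, a grey housing 130 mm deep (x), 200 mm wide (y), top 40 mm above the bench; on its left half a turntable carries an aluminium block 68 x 68 mm with a square nest 50 mm wide, 13 mm deep, with a 3 mm lead-in bevel, whose rim is 63 mm above the bench. This point is the centre of the nest's floor, 50 mm above the bench; its axes lie along the nest's sides (x away from the robot) and turn with the turntable
- gauge (a joint): turntable angle (rad), positive anticlockwise from above, sprung to 0 (0.8 N m per rad, travel 0.6 each way): the torque indicator. A black pointer on its near side sweeps over black ticks on the housing, 0.085 rad apart; the one thick limit mark is at 0.17 rad. A gripped cap that is turned anticlockwise drags the turntable along until the cap breaks loose in its thread; then the pointer stands still and stays there while the cap is held
- range_slide (a joint): range slide of the tester (m), 0 at its near stop, growing away from the robot, 0.08 at the far stop; moves under about 1.5 N and stays where it is left. Its thick black mark is at 0.050
- slide_grip (a point): centre of the upper part of the slide's black grip, 65 mm above the bench; the grip is 14 mm along the track (x), 26 mm across, and stands 1 to 31 mm above the housing; the track runs along x on the right side of the housing. Its x axis is the sliding direction
- range_mark (a point): point in line with the thick black mark of the slide's scale, at the height of slide_grip: slide_grip is here when the slide is at its mark
- steel_tray: shallow stainless tray, fixed, 121 mm (x) by 225 mm (y), rim 15 mm high, floor about 1 mm above the bench; origin at the centre of its underside; for loose-capped bottles. May be left or right
- crate: grey plastic open box, fixed, 130 mm (x) by 240 mm (y), 32 mm high, walls and floor 5 mm thick; origin at the centre of its underside; for bottles that pass. May be left or right
- beaker: glass beaker 54 mm across, 70 mm high, a bystander; origin at its underside
- jar: small white jar with screw cap, 45 mm across, 78 mm high, a bystander; origin at its underside
- pot: small white pot, 41 mm across, 42 mm high, a bystander; origin at its underside
- a_grip (a point): bottle a: square amber bottle, 46 x 46 mm, 44 mm high to the shoulder, with a round black screw cap 34 mm across from 54 to 82 mm height; 150 g. This point is on its axis in mid-cap, 68 mm above its underside; the axes are the bottle's own (x and y along its sides) and do not turn with the cap. It can be carried by the cap. May be absent
- cap_a (a joint): angle of the cap of bottle a (rad), 0 at the start (it turns no further clockwise), growing as it is unscrewed anticlockwise from above, stop at 2.0; stays where it is left. Its breakaway torque is unknown: well under 0.17 rad on the gauge if loose, well over if tight (up to 0.4 rad, 0.32 N m: a tight cap needs a firm grip of some 50 N, or it slips in the fingers)
- b_grip (a point): bottle b: square amber bottle, 46 x 46 mm, 44 mm high to the shoulder, with a round black screw cap 34 mm across from 54 to 82 mm height; 150 g. This point is on its axis in mid-cap, 68 mm above its underside; the axes are the bottle's own (x and y along its sides) and do not turn with the cap. It can be carried by the cap. May be absent
- cap_b (a joint): angle of the cap of bottle b (rad), 0 at the start (it turns no further clockwise), growing as it is unscrewed anticlockwise from above, stop at 2.0; stays where it is left. Its breakaway torque is unknown: well under 0.17 rad on the gauge if loose, well over if tight (up to 0.4 rad, 0.32 N m: a tight cap needs a firm grip of some 50 N, or it slips in the fingers)
- c_grip (a point): bottle c: square amber bottle, 46 x 46 mm, 44 mm high to the shoulder, with a round black screw cap 34 mm across from 54 to 82 mm height; 150 g. This point is on its axis in mid-cap, 68 mm above its underside; the axes are the bottle's own (x and y along its sides) and do not turn with the cap. It can be carried by the cap. May be absent
- cap_c (a joint): angle of the cap of bottle c (rad), 0 at the start (it turns no further clockwise), growing as it is unscrewed anticlockwise from above, stop at 2.0; stays where it is left. Its breakaway torque is unknown: well under 0.17 rad on the gauge if loose, well over if tight (up to 0.4 rad, 0.32 N m: a tight cap needs a firm grip of some 50 N, or it slips in the fingers)
- d_grip (a point): bottle d: square amber bottle, 46 x 46 mm, 44 mm high to the shoulder, with a round black screw cap 34 mm across from 54 to 82 mm height; 150 g. This point is on its axis in mid-cap, 68 mm above its underside; the axes are the bottle's own (x and y along its sides) and do not turn with the cap. It can be carried by the cap. May be absent
- cap_d (a joint): angle of the cap of bottle d (rad), 0 at the start (it turns no further clockwise), growing as it is unscrewed anticlockwise from above, stop at 2.0; stays where it is left. Its breakaway torque is unknown: well under 0.17 rad on the gauge if loose, well over if tight (up to 0.4 rad, 0.32 N m: a tight cap needs a firm grip of some 50 N, or it slips in the fingers)
- e_grip (a point): bottle e: square amber bottle, 46 x 46 mm, 44 mm high to the shoulder, with a round black screw cap 34 mm across from 54 to 82 mm height; 150 g. This point is on its axis in mid-cap, 68 mm above its underside; the axes are the bottle's own (x and y along its sides) and do not turn with the cap. It can be carried by the cap. May be absent
- cap_e (a joint): angle of the cap of bottle e (rad), 0 at the start (it turns no further clockwise), growing as it is unscrewed anticlockwise from above, stop at 2.0; stays where it is left. Its breakaway torque is unknown: well under 0.17 rad on the gauge if loose, well over if tight (up to 0.4 rad, 0.32 N m: a tight cap needs a firm grip of some 50 N, or it slips in the fingers)
- f_grip (a point): bottle f: square amber bottle, 46 x 46 mm, 44 mm high to the shoulder, with a round black screw cap 34 mm across from 54 to 82 mm height; 150 g. This point is on its axis in mid-cap, 68 mm above its underside; the axes are the bottle's own (x and y along its sides) and do not turn with the cap. It can be carried by the cap. May be absent
- cap_f (a joint): angle of the cap of bottle f (rad), 0 at the start (it turns no further clockwise), growing as it is unscrewed anticlockwise from above, stop at 2.0; stays where it is left. Its breakaway torque is unknown: well under 0.17 rad on the gauge if loose, well over if tight (up to 0.4 rad, 0.32 N m: a tight cap needs a firm grip of some 50 N, or it slips in the fingers)
Things that resemble listed ones, but are neither listed nor needed, are in the scene too. What is shaped like the part that bears c_grip but blue is not meant. What is shaped like the part that bears e_grip but green is not meant.

How it is judged:
By the outcome, as a careful person would: the job done as asked, in the order asked, and still so for the second after the job is handed in, with the robot touching nothing.
Of bottle_a, bottle_c, bottle_e only 2 to 3 are there at a start; the rules pass over those that are not, and their reading is None.
Of bottle_b, bottle_d, bottle_f only 2 to 3 are there at a start; the rules pass over those that are not, and their reading is None.
At some moment in a run one of bottle_a, bottle_b, bottle_c, bottle_d, bottle_e, bottle_f may be knocked a few centimetres aside while the robot is not near it.
It also fails if it takes over 210 s, if anything falls off the work surface, if the arm or the gripper's body presses on something with over 40 N, if the wrist force passes 120 N, or if a joint passes its speed limit or range.

## Working session

There is one attempt and no reset: what is moved stays moved. The work goes in short steps, Python scripts to look and compute and a tool call to move; the robot and the scene stay as the last step left them, time stands still between calls to the robot, and variables do not carry over. Pictures are saved under pics/ and viewed, at most 14 in all, crops included, and the job is handed in when it is done.

Besides the shell and the picture viewer there is one more tool, called after "Emit:" as name(argument=value, ...) on one line, values as JSON. step_arm: Moves the arm, as the interface text tells. Its arguments: {"type":"object","properties":{"steps":{"type":"array"},"grip":{"type":"number"},"newtons":{"type":"number"}},"required":["steps"]}

```bash
mkdir -p pics
cat > h.py <<'E'
import numpy as np, cv2
from bench import observe, read_camera, finish_job, hold_point_z
def K(c):
    f=210/np.tan(np.radians(c['vfov'])/2); return np.array([[f,0,c['cx']],[0,f,c['cy']],[0,0,1.]])
def save(c,n,crop=None,s=1):
    im=c['img'][:,:,::-1]
    if crop: x0,y0,x1,y1=crop; im=im[y0:y1,x0:x1]
    cv2.imwrite('pics/'+n+'.png',cv2.resize(im,None,fx=s,fy=s,interpolation=cv2.INTER_CUBIC))
def w(c,uv,z):
    p=cv2.undistortPoints(np.array([[uv]],float),K(c),np.array(c['dist'],float))[0,0]
    R=cv2.Rodrigues(np.array(c['rvec'],float))[0]; o=-R.T@np.array(c['tvec'],float)
    d=R.T@np.array([p[0],p[1],1]); return o+d*(z-o[2])/d[2]
def px(c,P):
    return cv2.projectPoints(np.array([P],float).reshape(-1,1,3),np.array(c['rvec'],float),np.array(c['tvec'],float),K(c),np.array(c['dist'],float))[0][:,0]
E
python3 - <<'E'
from h import *
print(hold_point_z() if callable(hold_point_z) else hold_point_z); print(observe())
import pickle
for n in ['top','side']:
    c=read_camera(n); save(c,n+'0',s=1.42); pickle.dump(c,open(n+'0.pkl','wb'))
    R=cv2.Rodrigues(np.array(c['rvec'],float))[0]; print(n,-R.T@np.array(c['tvec']),R[2])
E
```

```text
0.0187
{'time_s': 0.0, 'joints': array([ 1.09970545e+00,  1.81518424e-01,  1.60801794e+00,  8.81702068e-06,
        1.35379232e+00, -2.06288995e-01]), 'dq': array([-0.00169649, -0.00151753,  0.00031924,  0.00103892,  0.00049967,
       -0.00151434]), 'joint_efforts': array([-1.57850402e-03, -4.44868612e+01, -3.51333046e+01, -4.09917002e-04,
        9.05657391e-03,  1.88316767e-05]), 'tcp_pos': array([0.15020585, 0.55446173, 0.23039207]), 'tool_rot': array([-4.14661233e-01, -3.11351555e+00,  2.56707285e-03]), 'wrist_force': array([-0.80091938,  0.77319065,  0.17251513]), 'torque': array([ 0.01534307,  0.004681  , -0.011457  ]), 'grip_force': 0.0, 'grip_width': 0.08541005447678111}
top [0.3962234  0.00931904 1.07112968] [ 0.12658652 -0.00328492 -0.99195013]
side [ 0.40337226 -0.81902857  0.58999633] [ 0.13784908  0.83918791 -0.52608105]
```

View pics/top0.png

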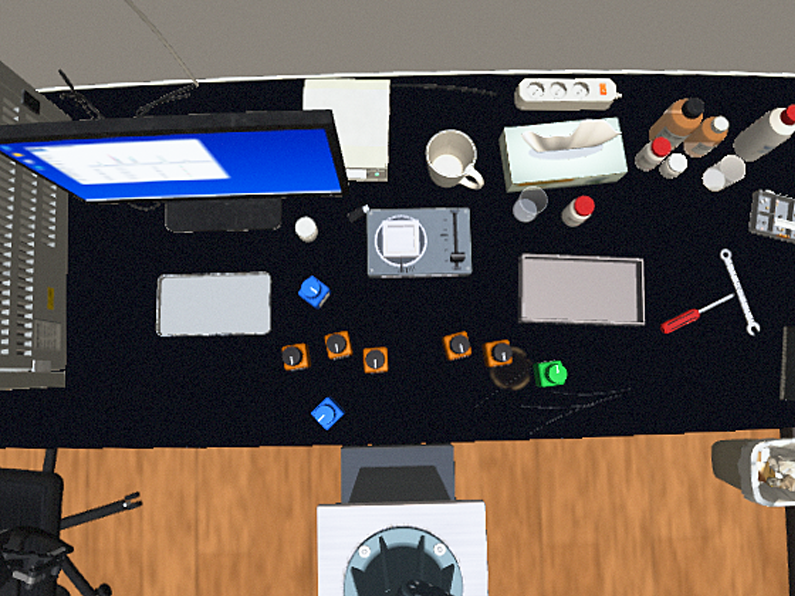

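View pics/side0.png

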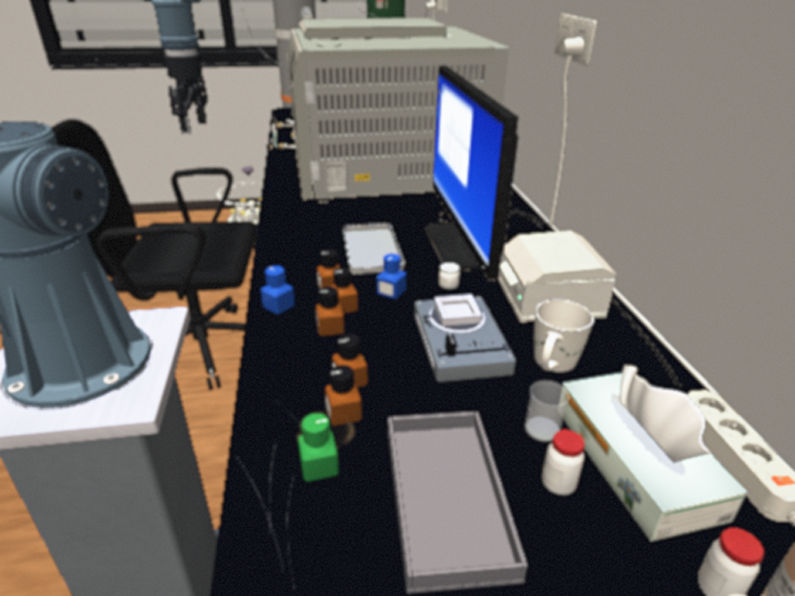

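The top picture shows five amber bottles, at (294,356), (338,345), (375,359), (457,346) and (498,353). The blue ones at (313,291) and (327,413) and the green one at (551,374) are decoys. The tester is at (418,242), the steel tray at (214,303), the grey crate at (582,290), the pot at (306,229), the beaker at (530,203) and the jar at (577,210). I'll enlarge to confirm.

Run:
```python
from h import *
import pickle
c=pickle.load(open('top0.pkl','rb'))
save(c,'crop1',(190,135,420,305),3.45)
```

```text
(no output)
```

View pics/crop1.png

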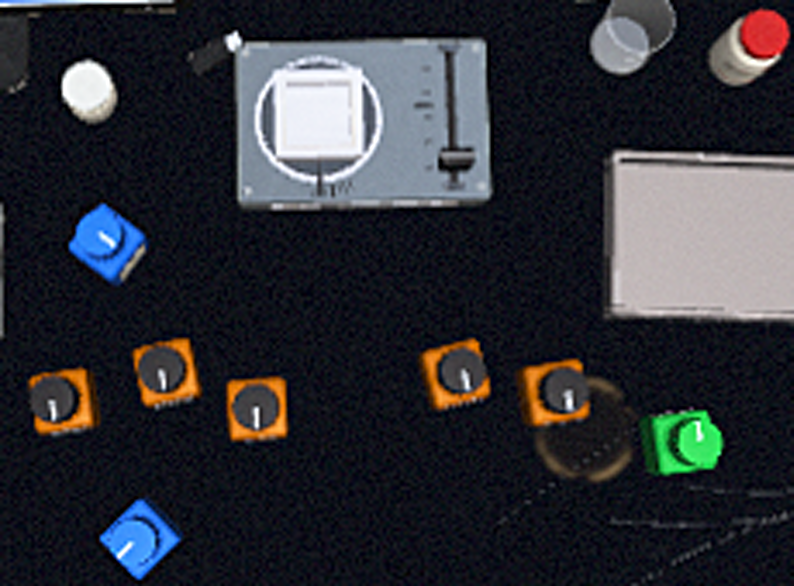

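Confirmed: five amber bottles with black caps, centred in the crop at (54,399), (162,371), (256,406), (463,370) and (564,388). The slide grip is at (457,155) and its thick mark at about (424,104). The nest block is at (319,115) and the pointer at (320,180).

Run:
```python
from h import *
import pickle
c=pickle.load(open('top0.pkl','rb'))
u=lambda p:(190+(p[0]+.5)/3.45-.5,135+(p[1]+.5)/3.45-.5)
W=lambda p,z:w(c,u(p),z)
np.set_printoptions(precision=4,suppress=True)
for n,p in zip('12345',[(54,399),(162,371),(256,406),(463,370),(564,388)]): print(n,W(p,.082))
E=[((30,376),(88,370)),((133,345),(192,338)),((228,381),(286,377)),((421,349),(478,340)),((521,368),(580,360))]
for a,b in E:
    a=W(a,.044);b=W(b,.044);d=a-b;print('edge',np.hypot(*d[:2]),np.degrees(np.arctan2(d[1],d[0]))-90)
print('housing',[W(p,.04) for p in [(235,40),(490,40),(491,201),(238,203)]])
print('block',[W(p,.063) for p in [(272,72),(364,70),(363,154),(276,158)]])
print('nest',[W(p,.063) for p in [(287,84),(352,82),(353,145),(288,147)]])
print('slide',W((457,153),.071),'mark',W((424,104),.04), 'ticks',W((427,68),.04),W((430,168),.04),'track ends',W((450,45),.04),W((453,187),.04))
print('pointer',W((320,195),.045))
v=lambda p:(p[0]/1.42,p[1]/1.42)
for n,z,ps in [('tray',.015,[(157,273),(270,272),(271,332),(160,335)]),('crate',.032,[(519,255),(642,257),(645,324),(520,320)]),('bystand',.042,[(306,226)]),('beaker',.07,[(533,200)]),('jar',.078,[(583,206)])]:
    print(n,[w(c,v(p),z)[:2] for p in ps])
```

```text
1 [0.4337 0.1863 0.082 ]
2 [0.4524 0.1064 0.082 ]
3 [0.425  0.0377 0.082 ]
4 [ 0.4475 -0.1153  0.082 ]
5 [ 0.4322 -0.1894  0.082 ]
edge 0.04478804953483464 4.5437723818340885
edge 0.04557031094189176 5.365004400437442
edge 0.04440348833143887 2.5037724683444935
edge 0.04442586621533485 7.442452512263202
edge 0.04602911940486467 6.091029605873942
housing [array([0.7156, 0.0494, 0.04  ]), array([ 0.7108, -0.1532,  0.04  ]), array([ 0.5808, -0.1479,  0.04  ]), array([0.5842, 0.0495, 0.04  ])]
block [array([0.6821, 0.0204, 0.063 ]), array([ 0.682 , -0.0508,  0.063 ]), array([ 0.6157, -0.0478,  0.063 ]), array([0.6142, 0.0189, 0.063 ])]
nest [array([0.6723, 0.009 , 0.063 ]), array([ 0.6726, -0.0412,  0.063 ]), array([ 0.6229, -0.0404,  0.063 ]), array([0.6226, 0.0095, 0.063 ])]
slide [ 0.613  -0.1189  0.071 ] mark [ 0.6597 -0.0985  0.04  ] ticks [ 0.6889 -0.1021  0.04  ] [ 0.6082 -0.1012  0.04  ] track ends [ 0.7073 -0.1211  0.04  ] [ 0.5927 -0.1186  0.04  ]
pointer [ 0.588  -0.0144  0.045 ]
tray [array([0.6036, 0.4648]), array([0.5992, 0.24  ]), array([0.482 , 0.2377]), array([0.4812, 0.4553])]
crate [array([ 0.6171, -0.2429]), array([ 0.6081, -0.4854]), array([ 0.4772, -0.4801]), array([ 0.4914, -0.2378])]
bystand [array([0.6818, 0.1651])]
beaker [array([ 0.7142, -0.2666])]
jar [array([ 0.6985, -0.3586])]
```

Emit:
step_arm(steps=[0,0,0,0,0,0.164,0,0,0,0,0,0.164,0,0,0,0,0,0.164,0,0,0,0,0,0.164,0,0,0,0,0,0.164,0,0,0,0,0,0.164,0,0,0,0,0,0.164,0,0,0,0,0,0.158], grip=-0.1, newtons=30)

```text
time_s: 1.1
tcp_pos: [0.1503, 0.5547, 0.2307]
tool_rot: [2.227, 2.215, -0.002]
wrist_force: [-0.2, -0.7, -1.0]
grip_width: 0.0468
grip_force: 0.0
```

Emit:
step_arm(steps=[-42,26,2,0,0,0,-42,26,2,0,0,0,-42,26,2,0,0,0,-42,26,2,0,0,0,-42,26,2,0,0,0,-42,26,2,0,0,0,-42,26,2,0,0,0,-42,26,2,0,0,0])

```text
time_s: 2.1
tcp_pos: [0.3589, 0.2175, 0.2151]
tool_rot: [-2.221, -2.222, -0.0]
wrist_force: [1.3, 0.6, 1.0]
grip_width: 0.0471
grip_force: 0.0
```

Emit:
step_arm(steps=[-42,26,2,0,0,0,-42,26,2,0,0,0,-42,26,2,0,0,0,-42,26,2,0,0,0,-42,26,2,0,0,0,-42,26,2,0,0,0,-42,26,2,0,0,0,0,0,0,0,0,0])

```text
time_s: 3.1
tcp_pos: [0.5413, -0.0779, 0.2005]
tool_rot: [-2.225, -2.217, 0.001]
wrist_force: [0.6, 0.1, -0.7]
grip_width: 0.0473
grip_force: 0.0
```

```bash
cat >> h.py <<'E'
def st():
    s=observe(); R=cv2.Rodrigues(np.array(s['tool_rot'],float))[0]
    print('t %.2f tcp %s psi %.3f z %s j6 %.2f F %s w %.4f gf %.1f'%(s['time_s'],s['tcp_pos'].round(4),np.arctan2(R[1,1],R[0,1]),R[:,2].round(3),s['joints'][5],s['wrist_force'].round(1),s['grip_width'],s['grip_force']))
    return s
E
python3 - <<'E'
from h import *
import pickle
st(); c=read_camera('wrist'); save(c,'w1',s=1.4); pickle.dump(c,open('w1.pkl','wb'))
E
```

```text
t 3.10 tcp [ 0.5413 -0.0779  0.2005] psi -0.004 z [-0.001 -0.    -1.   ] j6 -0.36 F [ 0.6  0.1 -0.7] w 0.0473 gf 0.0
```

View pics/w1.png

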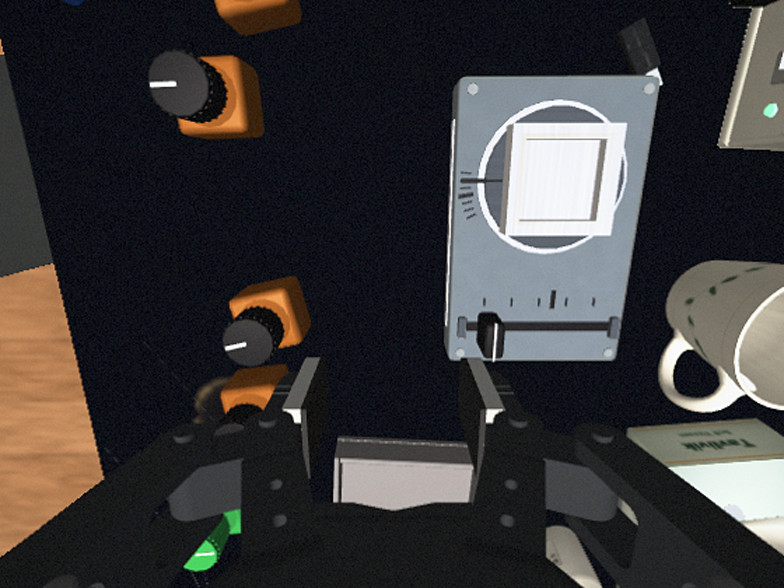

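Wrist view: the slide grip is at (492,335), the thick mark at (553,299), between the 0 tick (484,301) and the 80 mm tick (594,301). The nest mouth is at (565,180), and the pointer (480,181) sits at zero with its thick limit tick at (466,196).

Run:
```python
from h import *
import pickle
np.set_printoptions(precision=4,suppress=True)
c=pickle.load(open('w1.pkl','rb'));W=lambda p,z:w(c,(p[0]/1.4,p[1]/1.4),z)[:2]
for n,p,z in [('mark',(553,299),.04),('t0',(484,301),.04),('t80',(594,301),.04),('gripbase l/r',(477,322),.041),('',(502,322),.041),('grip top',(485,343),.071),('',(503,343),.071),('line',(495,343),.071),('lineTop',(495,323),.071),('lineBot',(495,362),.071),
('rim block',(508,125),.063),('',(627,123),.063),('',(613,236),.063),('',(500,234),.063),('floor',(520,139),.05),('',(600,138),.05),('',(594,221),.05),('',(514,220),.05),
('mouth',(520,137),.063),('',(606,136),.063),('',(599,222),.063),('',(514,222),.063),('cap3',(178,83),.082),('cap4',(247,343),.082)]: print(n,W(p,z))
```

```text
mark [ 0.66   -0.0984]
t0 [ 0.6093 -0.0998]
t80 [ 0.6903 -0.1001]
gripbase l/r [ 0.6048 -0.1158]
 [ 0.6234 -0.1159]
grip top [ 0.6049 -0.1202]
 [ 0.6171 -0.1202]
line [ 0.6117 -0.1202]
lineTop [ 0.6107 -0.1057]
lineBot [ 0.6126 -0.1344]
rim block [0.6123 0.0191]
 [0.6842 0.0198]
 [ 0.6856 -0.0486]
 [ 0.612 -0.047]
floor [0.6239 0.0119]
 [0.6749 0.0122]
 [ 0.678  -0.0404]
 [ 0.624  -0.0395]
mouth [0.6202 0.0122]
 [0.6725 0.0125]
 [ 0.6753 -0.0395]
 [ 0.6205 -0.0393]
cap3 [0.4242 0.0396]
cap4 [ 0.4464 -0.115 ]
```

Emit:
step_arm(steps=[-14,24,0,0,0,0,-14,24,0,0,0,0,-14,23,20,0,0,0,0,0,40,0,0,0,0,0,40,0,0,0,0,0,35,0,0,0,0,0,14,0,0,0,0,0,0,0,0,0])

```text
time_s: 4.15
tcp_pos: [0.6108, -0.116, 0.0518]
tool_rot: [-2.219, -2.221, 0.001]
wrist_force: [-0.3, 0.5, 0.0]
grip_width: 0.0467
grip_force: 0.0
```

Emit:
step_arm(steps=[0,0,0,0,0,0,0,0,0,0,0,0,0,0,0,0,0,0,0,0,0,0,0,0,0,0,0,0,0,0,0,0,0,0,0,0,0,0,0,0,0,0,0,0,0,0,0,0], grip=1, newtons=25)

```text
time_s: 5.15
tcp_pos: [0.6126, -0.1174, 0.0543]
tool_rot: [2.22, 2.219, 0.002]
wrist_force: [-0.8, 1.1, 7.6]
grip_width: 0.013
grip_force: 30.0
```

Emit:
step_arm(steps=[0,6,0,0,0,0,0,7,0,0,0,0,0,7,0,0,0,0,0,7,0,0,0,0,0,7,0,0,0,0,0,7,0,0,0,0,0,6,0,0,0,0,0,0,0,0,0,0])

```text
time_s: 6.15
tcp_pos: [0.6603, -0.1175, 0.0543]
tool_rot: [2.219, 2.219, 0.003]
wrist_force: [1.3, 0.4, 5.0]
grip_width: 0.0135
grip_force: 29.8
```

Run:
```python
from h import *
import pickle
st(); c=read_camera('wrist'); save(c,'w2',(200,60,520,300),2.5); pickle.dump(c,open('w2.pkl','wb'))
```

```text
t 6.15 tcp [ 0.6603 -0.1175  0.0543] psi -0.000 z [ 0.004 -0.001 -1.   ] j6 -0.35 F [1.3 0.4 5. ] w 0.0135 gf 29.8
```

View pics/w2.png

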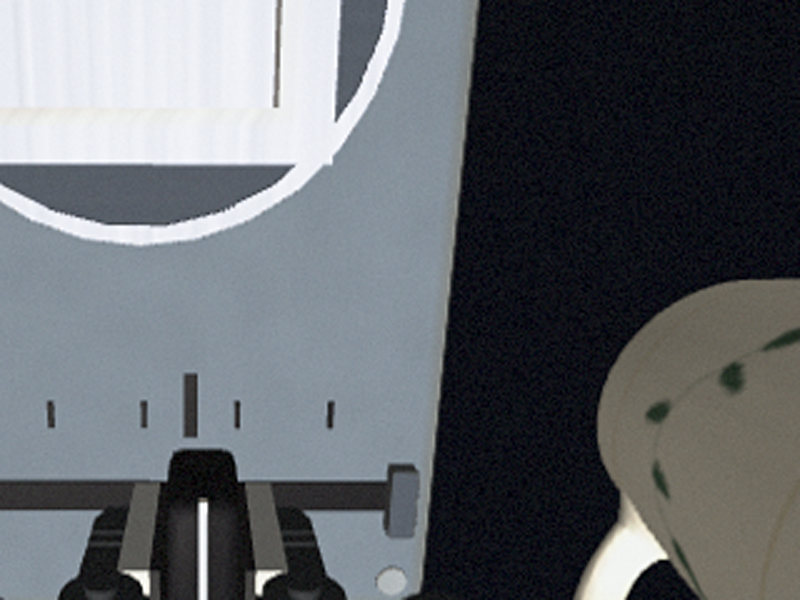

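The slide is held with the index at crop x≈203 and the thick mark at x≈190, so it may be about 2 mm past. I'll compute it.

Run:
```python
from h import *
import pickle
c=pickle.load(open('w2.pkl','rb'));W=lambda p,z:w(c,(200+p[0]/2.5,60+p[1]/2.5),z)
for n,p,z in [('mark',(190,430),.04),('t40',(144,414),.04),('t60',(237,414),.04),('t80',(330,414),.04),('gripbase',(202,465),.071),('line',(203,510),.071)]: print(n,W(p,z).round(4))
```

```text
mark [ 0.6587 -0.1038  0.04  ]
t40 [ 0.6488 -0.1     0.04  ]
t60 [ 0.6689 -0.1001  0.04  ]
t80 [ 0.6891 -0.1001  0.04  ]
gripbase [ 0.6612 -0.0989  0.071 ]
line [ 0.6614 -0.1077  0.071 ]
```

Emit:
step_arm(steps=[0,-2,0,0,0,0,0,0,0,0,0,0,0,0,0,0,0,0,0,0,0,0,0,0,0,0,0,0,0,0,0,0,0,0,0,0,0,0,0,0,0,0,0,0,0,0,0,0])

```text
time_s: 7.2
tcp_pos: [0.6579, -0.1175, 0.0543]
tool_rot: [2.219, 2.219, 0.003]
wrist_force: [0.8, 0.2, 5.7]
grip_width: 0.0134
grip_force: 30.0
```

Emit:
step_arm(steps=[0,0,0,0,0,0,0,0,0,0,0,0,0,0,0,0,0,0,0,0,0,0,0,0,0,0,-10,0,0,0,0,0,-20,0,0,0,0,0,-40,0,0,0,0,0,-20,0,0,0], grip=-0.3)

```text
time_s: 8.2
tcp_pos: [0.6582, -0.1176, 0.1466]
tool_rot: [2.218, 2.218, 0.004]
wrist_force: [0.1, -1.3, 0.1]
grip_width: 0.0556
grip_force: 0.0
```

```bash
cat >> h.py <<'E'
def amber(c):
    h=cv2.cvtColor(c['img'],cv2.COLOR_RGB2HSV); m=cv2.inRange(h,(8,170,120),(18,255,255)); m[:170]=0; m[305:]=0
    n,l,s,ce=cv2.connectedComponentsWithStats(m)
    return [(ce[i].round(1),s[i,4]) for i in range(1,n) if s[i,4]>60]
E
python3 - <<'E'
from h import *
import pickle
st(); c0=pickle.load(open('top0.pkl','rb')); c=read_camera('top'); print(amber(c0));print(amber(c))
c=read_camera('wrist'); save(c,'w3',s=1.4); pickle.dump(c,open('w3.pkl','wb'))
E
```

```text
t 8.20 tcp [ 0.6582 -0.1176  0.1466] psi 0.000 z [ 0.005 -0.002 -1.   ] j6 -0.35 F [ 0.1 -1.3  0.1] w 0.0556 gf 0.0
[(array([240.3, 243.6]), np.int32(109)), (array([320.2, 243.1]), np.int32(125)), (array([348.8, 248.4]), np.int32(124)), (array([210.4, 251.8]), np.int32(109)), (array([264.4, 252.9]), np.int32(136))]
[(array([240.2, 243.8]), np.int32(112)), (array([210.6, 251.8]), np.int32(112))]
```

View pics/w3.png

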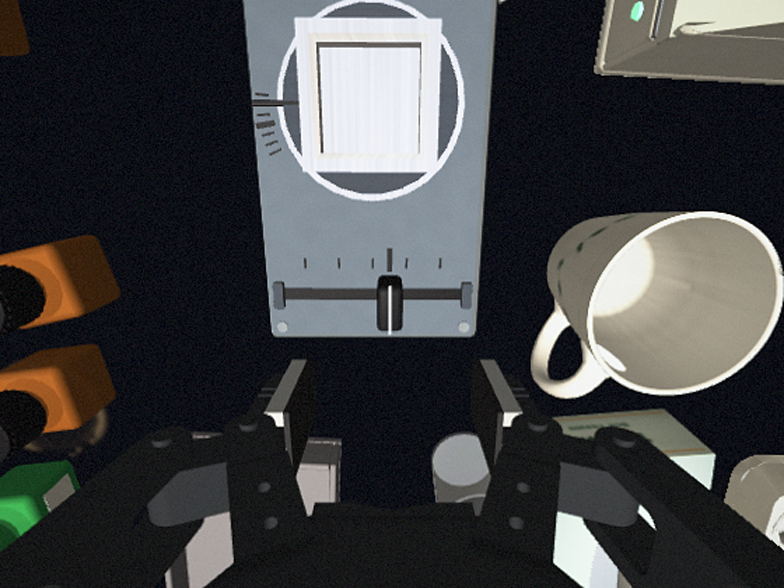

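The slide index at (390,305) lines up with the thick mark at (389,258). I'll compute the nest from this near-vertical view and move to the third bottle.

Run:
```python
from h import *
import pickle
c=pickle.load(open('w3.pkl','rb'));W=lambda p,z:w(c,(p[0]/1.4,p[1]/1.4),z)[:2]
for z,ps in [(.063,[(295,17),(441,17),(441,172),(303,171)]),(.063,[(311,34),(428,33),(428,157),(312,158)]),(.05,[(320,43),(420,43),(420,153),(320,153)])]:
    q=np.array([W(p,z) for p in ps]); print(q.round(4).tolist(),q.mean(0))
```

```text
[[0.6156, 0.0208], [0.6831, 0.021], [0.6854, -0.0478], [0.6151, -0.0473]] [ 0.64976334 -0.01332754]
[[0.6226, 0.0139], [0.6772, 0.0145], [0.6785, -0.0405], [0.62, -0.041]] [ 0.64956959 -0.01327866]
[[0.6247, 0.0134], [0.6744, 0.0135], [0.6753, -0.0382], [0.6221, -0.0383]] [ 0.64914941 -0.01239268]
```

Emit:
step_arm(steps=[31,-47,0,0,0,0,31,-47,0,0,0,0,31,-47,0,0,0,0,31,-47,0,0,0,0,32,-45,0,0,0,0,0,0,0,0,0,0,0,0,0,0,0,0,0,0,0,0,0,0])

```text
time_s: 9.3
tcp_pos: [0.4244, 0.0384, 0.1423]
tool_rot: [2.222, 2.22, 0.0]
wrist_force: [-0.6, 0.0, 0.1]
grip_width: 0.0554
grip_force: 0.0
```

Run:
```python
from h import *
import pickle
st(); c=read_camera('top'); print(amber(c))
```

```text
t 9.30 tcp [0.4244 0.0384 0.1423] psi -0.001 z [ 0. -0. -1.] j6 -0.19 F [-0.6  0.   0.1] w 0.0554 gf 0.0
[(array([320.3, 243.1]), np.int32(126)), (array([348.8, 248.3]), np.int32(124))]
```

Emit:
step_arm(steps=[0,0,25,0,0,0,0,0,35,0,0,0,0,0,27,0,0,0,0,0,5,0,0,0,0,0,0,0,0,0,0,0,0,0,0,0,0,0,0,0,0,0,0,0,0,0,0,0])

```text
time_s: 10.35
tcp_pos: [0.4239, 0.0389, 0.0509]
tool_rot: [2.221, 2.221, 0.001]
wrist_force: [0.1, -0.4, -0.3]
grip_width: 0.0558
grip_force: 0.0
```

Emit:
step_arm(steps=[0,0,0,0,0,0,0,0,0,0,0,0,0,0,0,0,0,0,0,0,0,0,0,0,0,0,0,0,0,0,0,0,-10,0,0,0,0,0,-40,0,0,0,0,0,-60,0,0,0], grip=1, newtons=70)

```text
time_s: 11.35
tcp_pos: [0.4217, 0.0393, 0.1604]
tool_rot: [-2.219, -2.219, 0.004]
wrist_force: [0.9, 0.3, -1.6]
grip_width: 0.0324
grip_force: 69.7
```

Run:
```python
from h import *
import pickle
st()
for n in ['wrist','side']:
    c=read_camera(n); pickle.dump(c,open(n+'4.pkl','wb'))
    save(c,n+'4')
a=cv2.imread('pics/wrist4.png'); b=cv2.imread('pics/side4.png'); cv2.imwrite('pics/v4.png',cv2.resize(np.vstack([a[60:],b[120:]]),None,fx=.9,fy=.9))
```

```text
t 11.35 tcp [0.4217 0.0393 0.1604] psi -0.000 z [-0.004  0.001 -1.   ] j6 -0.19 F [ 0.9  0.3 -1.6] w 0.0324 gf 69.7
```

View pics/v4.png

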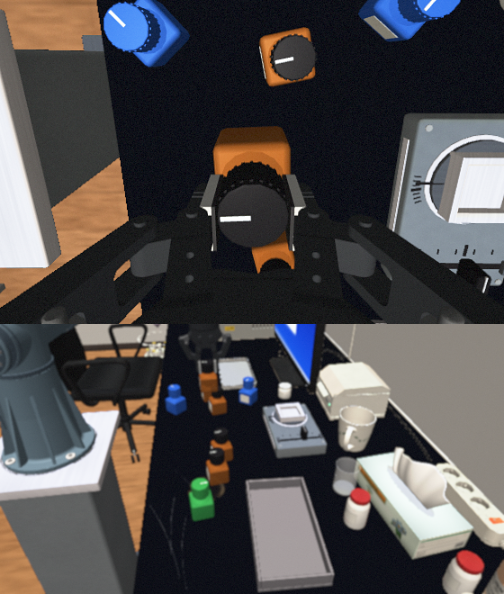

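Bottle 3 is held upright, with its shoulder edge tilted about +4°. I'll carry it over the nest.

Emit:
step_arm(steps=[-11,46,0,0,0,0,-11,46,0,0,0,0,-11,46,0,0,0,0,-10,46,0,0,0,0,-10,43,0,0,0,0,0,0,0,0,0,0.06,0,0,0,0,0,0,0,0,0,0,0,0])

```text
time_s: 12.45
tcp_pos: [0.6499, -0.0138, 0.16]
tool_rot: [-2.285, -2.155, 0.001]
wrist_force: [-0.8, -0.1, -1.7]
grip_width: 0.0325
grip_force: 70.3
```

Run:
```python
from h import *
import pickle
st()
for n in ['wrist','top','side']:
    c=read_camera(n); pickle.dump(c,open(n+'5.pkl','wb'));save(c,n+'5')
a=cv2.imread('pics/wrist5.png'); b=cv2.imread('pics/side5.png')[100:240,260:400]; b=cv2.resize(b,(420,420));t=cv2.imread('pics/top5.png')[100:240,210:350]
cv2.imwrite('pics/v5.png',np.hstack([a[:,100:480],b]))
```

```text
t 12.45 tcp [ 0.6499 -0.0138  0.16  ] psi -0.059 z [-0.001  0.    -1.   ] j6 -0.14 F [-0.8 -0.1 -1.7] w 0.0325 gf 70.3
```

View pics/v5.png

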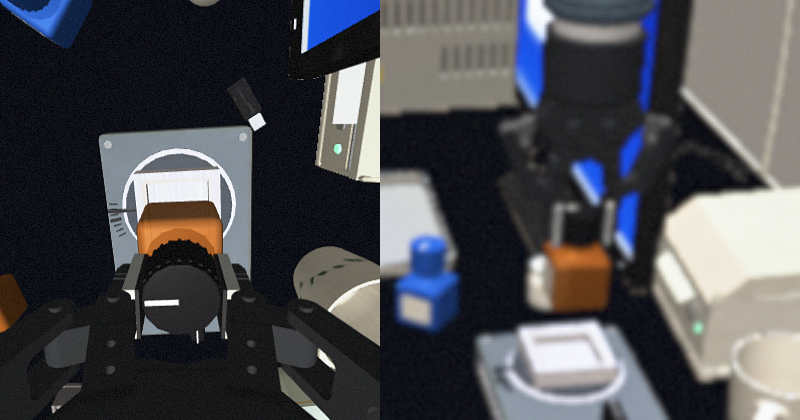

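Bottle is over the nest and the pointer is visible in the wrist view. Lowering.

Emit:
step_arm(steps=[0,0,15,0,0,0,0,0,15,0,0,0,0,0,10,0,0,0,0,0,6,0,0,0,0,0,5,0,0,0,0,0,4,0,0,0,0,0,3,0,0,0,0,0,1,0,0,0])

```text
time_s: 13.6
tcp_pos: [0.6503, -0.014, 0.1012]
tool_rot: [-2.287, -2.154, 0.0]
wrist_force: [-2.8, -0.5, 1.0]
grip_width: 0.0325
grip_force: 70.5
```

Run:
```python
from h import *
import pickle
print(st()['torque'])
```

```text
t 13.60 tcp [ 0.6503 -0.014   0.1012] psi -0.060 z [-0.  0. -1.] j6 -0.14 F [-2.8 -0.5  1. ] w 0.0325 gf 70.5
[ 0.07705691  0.51151962 -0.03783035]
```

Emit:
step_arm(steps=[0,0,0,0,0,-0.12,0,0,0,0,0,-0.12,0,0,0,0,0,-0.12,0,0,0,0,0,-0.12,0,0,0,0,0,-0.12,0,0,0,0,0,-0.12,0,0,0,0,0,-0.12,0,0,0,0,0,-0.12])

```text
time_s: 14.6
tcp_pos: [0.6506, -0.0142, 0.1014]
tool_rot: [1.028, 2.968, -0.0]
wrist_force: [-0.9, -0.2, -1.5]
grip_width: 0.0324
grip_force: 70.1
```

Run:
```python
from h import *
import pickle
print(st()['torque'])
c=read_camera('wrist'); pickle.dump(c,open('w6.pkl','wb'))
im=c['img'][:,:,::-1]
# rectify: top-down warp of tester plane z=.04, 0.4mm/px, x right.. up=+y
xs=np.arange(.57,.73,.0004); ys=np.arange(.06,-.06,-.0004)
X,Y=np.meshgrid(xs,ys); p=px(c,np.stack([X,Y,0*X+.042],-1).reshape(-1,3)).astype(np.float32).reshape(*X.shape,2)
cv2.imwrite('pics/v6.png',np.vstack([cv2.resize(cv2.remap(im,p,None,cv2.INTER_CUBIC),None,fx=1,fy=1),im[:280,80:480]]))
```

```text
t 14.60 tcp [ 0.6506 -0.0142  0.1014] psi 0.904 z [ 0. -0. -1.] j6 -1.11 F [-0.9 -0.2 -1.5] w 0.0324 gf 70.1
[-0.06199831  0.26462143  0.01311369]Traceback (most recent call last):
  File "<stdin>", line 9, in <module>
    return _nx.concatenate(arrs, 0, dtype=dtype, casting=casting)
           ~~~~~~~~~~~~~~~^^^^^^^^^^^^^^^^^^^^^^^^^^^^^^^^^^^^^^^
ValueError: all the input array dimensions except for the concatenation axis must match exactly, but along dimension 1, the array at index 0 has size 401 and the array at index 1 has size 400
```

```bash
cat >> h.py <<'E'
def rect(c,n,z=.042):
    xs=np.arange(.57,.70,.0003); ys=np.arange(.06,-.06,-.0003)
    X,Y=np.meshgrid(xs,ys); p=px(c,np.stack([X,Y,0*X+z],-1).reshape(-1,3)).astype(np.float32).reshape(*X.shape,2)
    cv2.imwrite('pics/'+n+'.png',cv2.remap(np.ascontiguousarray(c['img'][:,:,::-1]),p,None,cv2.INTER_CUBIC))
E
python3 - <<'E'
from h import *
import pickle
c=pickle.load(open('w6.pkl','rb')); rect(c,'r6'); a=cv2.imread('pics/r6.png')[:400,:434]; b=c['img'][10:410,100:460,::-1]
cv2.imwrite('pics/v6.png',np.hstack([a,b]))
E
```

```text
(no output)
```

View pics/v6.png

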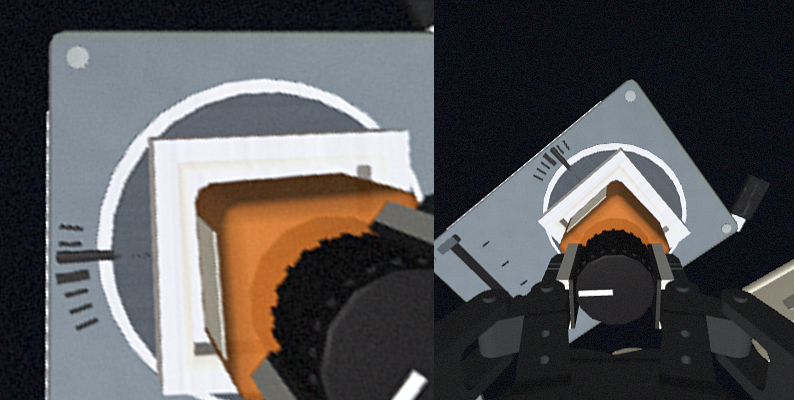

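Pointer reads about 0.07 rad, with the first tick just covered and well short of the thick mark, so bottle 3 is loose. It goes to the steel tray. The cap turned about 51°.

Emit:
step_arm(steps=[0,0,0,0,0,0.07,0,0,-10,0,0,0,0,0,-20,0,0,0,0,0,-32,0,0,0,41.5,-9,0,0,0,0,41.5,-9,0,0,0,0,41.5,-9,0,0,0,0,0,0,0,0,0,0])

```text
time_s: 15.65
tcp_pos: [0.5387, 0.0516, 0.1648]
tool_rot: [1.133, 2.929, 0.001]
wrist_force: [0.0, 0.8, -0.0]
grip_width: 0.0325
grip_force: 70.0
```

Emit:
step_arm(steps=[34.5,38,0,0,0,0,34.5,38,0,0,0,0,34.5,38,0,0,0,0,34.5,38,0,0,0,0,34.5,38,0,0,0,0,34.5,38,0,0,0,0,34.5,38,0,0,0,0,0,0,0,0,0,0])

```text
time_s: 16.65
tcp_pos: [0.5422, 0.4132, 0.1647]
tool_rot: [1.13, 2.929, 0.005]
wrist_force: [-0.5, -0.9, -1.4]
grip_width: 0.0321
grip_force: 70.6
```

Run:
```python
from h import *
import pickle
st()
c=read_camera('wrist'); pickle.dump(c,open('w7.pkl','wb'));save(c,'w7',s=1.2)
c=read_camera('top'); pickle.dump(c,open('t7.pkl','wb')); print(amber(c))
```

```text
t 16.65 tcp [0.5422 0.4132 0.1647] psi 0.834 z [ 0.003  0.002 -1.   ] j6 -0.36 F [-0.5 -0.9 -1.4] w 0.0321 gf 70.6
[(array([114.7, 204.1]), np.int32(76)), (array([240.3, 243.5]), np.int32(110)), (array([320.3, 243. ]), np.int32(127)), (array([348.8, 248.3]), np.int32(123)), (array([210.6, 251.8]), np.int32(110))]
```

View pics/w7.png

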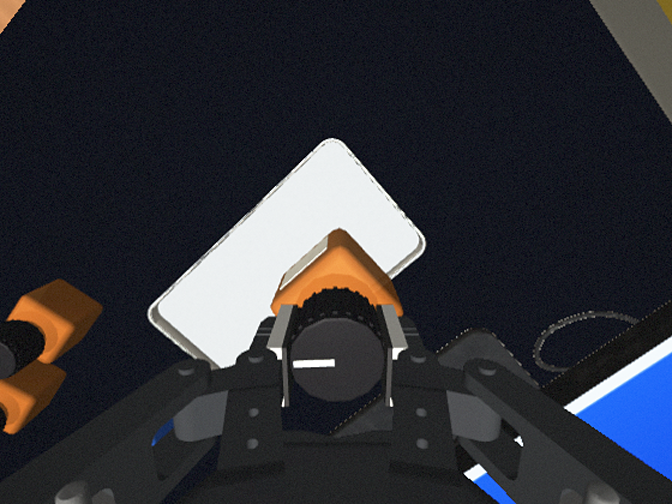

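The bottle is over the tray's far-left part and the tray edges at (333,140) and (424,244) are clear of it. The other four amber bottles are unmoved. Placing it, then on to bottle 1.

Emit:
step_arm(steps=[0,0,30,0,0,0,0,0,30,0,0,0,0,0,25,0,0,0,0,0,15,0,0,0,0,0,8,0,0,0,0,0,4,0,0,0,0,0,0,0,0,0,0,0,0,0,0,0])

```text
time_s: 17.75
tcp_pos: [0.5424, 0.4097, 0.0523]
tool_rot: [1.137, 2.927, 0.002]
wrist_force: [0.1, -0.8, 1.3]
grip_width: 0.0324
grip_force: 70.8
```

Emit:
step_arm(steps=[0,0,0,0,0,0,0,0,0,0,0,0,0,0,0,0,0,0,0,0,0,0,0,0,0,0,0,0,0,0,0,0,-15,0,0,0,0,0,-40,0,0,0,0,0,-40,0,0,0], grip=-0.3)

```text
time_s: 18.75
tcp_pos: [0.5417, 0.4094, 0.1482]
tool_rot: [1.137, 2.928, 0.0]
wrist_force: [-0.1, 0.2, 0.7]
grip_width: 0.0554
grip_force: 0.0
```

Emit:
step_arm(steps=[0,0,0,0,0,0.167,0,0,0,0,0,0.167,0,0,0,0,0,0.167,0,0,0,0,0,0.167,0,0,0,0,0,0.166,-45,-22,0,0,0,0,-45,-22,0,0,0,0,-45,-22,0,0,0,0])

```text
time_s: 19.75
tcp_pos: [0.4748, 0.2735, 0.1474]
tool_rot: [2.225, 2.217, 0.002]
wrist_force: [-0.0, -0.8, 0.1]
grip_width: 0.0556
grip_force: 0.0
```

Emit:
step_arm(steps=[-45,-22,0,0,0,0,-47,-20,0,0,0,0,0,0,0,0,0,0,0,0,0,0,0,0,0,0,0,0,0,0,0,0,0,0,0,0,0,0,0,0,0,0,0,0,0,0,0,0])

```text
time_s: 20.75
tcp_pos: [0.4327, 0.183, 0.1461]
tool_rot: [-2.225, -2.217, 0.0]
wrist_force: [0.1, 0.3, -0.0]
grip_width: 0.0558
grip_force: 0.0
```

```bash
cat >> h.py <<'E'
def wcap(c):
    """amber shoulder outline(s) and dark cap in wrist view -> nothing fancy: print amber blobs"""
    h=cv2.cvtColor(c['img'],cv2.COLOR_RGB2HSV); m=cv2.inRange(h,(8,150,90),(18,255,255))
    n,l,s,ce=cv2.connectedComponentsWithStats(m); return [(s[i,:5].tolist()) for i in range(1,n) if s[i,4]>300]
E
python3 - <<'E'
from h import *
import pickle
st()
c=read_camera('wrist'); pickle.dump(c,open('w8.pkl','wb'));save(c,'w8')
t=read_camera('top'); print(amber(t))
tc=cv2.imread('pics/w8.png'); a=t['img'][150:290,100:380,::-1]
cv2.imwrite('pics/v8.png',np.hstack([tc[:,80:440],cv2.resize(a,None,fx=1.55,fy=1.55,interpolation=2)[:420] if 0 else cv2.copyMakeBorder(cv2.resize(a,None,fx=1.55,fy=1.55,interpolation=2),0,420-217,0,0,0)]))
print(px(c,[[.4337,.1863,.082]]))
E
```

```text
t 20.75 tcp [0.4327 0.183  0.1461] psi -0.004 z [-0. -0. -1.] j6 0.15 F [ 0.1  0.3 -0. ] w 0.0558 gf 0.0
[(array([129.3, 212.8]), np.int32(98)), (array([240.3, 243.6]), np.int32(109)), (array([320.3, 243. ]), np.int32(124)), (array([348.7, 248.4]), np.int32(122)), (array([213.1, 250.6]), np.int32(76))]
[[280.75103143 221.51285023]]
```

View pics/v8.png

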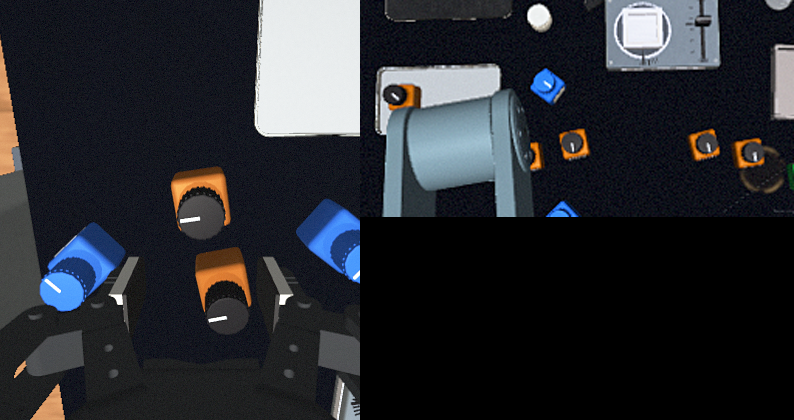

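Cap 1 is seen at (281,217) against a predicted (281,221), so it's in place. The tray bottle is standing. Picking up bottle 1.

Emit:
step_arm(steps=[4,1,25,0,0,0,0,0,35,0,0,0,0,0,29,0,0,0,0,0,7,0,0,0,0,0,0,0,0,0,0,0,0,0,0,0,0,0,0,0,0,0,0,0,0,0,0,0])

```text
time_s: 21.85
tcp_pos: [0.4343, 0.1869, 0.051]
tool_rot: [2.225, 2.216, 0.002]
wrist_force: [-0.1, 0.4, -0.5]
grip_width: 0.0553
grip_force: 0.0
```

Emit:
step_arm(steps=[0,0,0,0,0,0,0,0,0,0,0,0,0,0,0,0,0,0,0,0,0,0,0,0,0,0,0,0,0,0,0,0,-10,0,0,0,0,0,-40,0,0,0,0,0,-60,0,0,0], grip=1)

```text
time_s: 22.85
tcp_pos: [0.432, 0.1864, 0.16]
tool_rot: [-2.224, -2.215, 0.006]
wrist_force: [0.8, -0.1, -1.0]
grip_width: 0.0327
grip_force: 70.0
```

Run:
```python
from h import *
import pickle
s=st()
c=pickle.load(open('w8.pkl','rb'))
for a,b in [((252,176),(308,168)),((275,254),(322,249))]:
    a=w(c,a,.044);b=w(c,b,.044);d=b-a;print(np.hypot(*d[:2]),np.degrees(np.arctan2(d[1],d[0])))
c=read_camera('wrist'); pickle.dump(c,open('w9.pkl','wb'))
# yaw of held bottle: top edge of amber region, per-column first amber row, plane z
for f in ['wrist4.pkl','w9.pkl']:
    c=pickle.load(open(f,'rb')); z={'wrist4.pkl':.1604,'w9.pkl':s['tcp_pos'][2]}[f]-.0505+.044
    h=cv2.cvtColor(c['img'],cv2.COLOR_RGB2HSV); m=cv2.inRange(h,(8,120,40),(20,255,255))
    P=[]
    for u in range(252,310,2):
        v=np.flatnonzero(m[170:300,u]); 
        if len(v): P.append(w(c,(u,170+v[0]),z-.035)[:2])
    P=np.array(P); k=np.polyfit(P[:,0],P[:,1],1); print(f,len(P),np.degrees(np.arctan(k[0])),P[[0,-1]])
```

```text
t 22.85 tcp [0.432  0.1864 0.16  ] psi -0.004 z [-0.005 -0.001 -1.   ] j6 0.16 F [ 0.8 -0.1 -1. ] w 0.0327 gf 70.0
0.04534100342376936 7.948842594758857
0.04089343397934201 6.393143136558483
wrist4.pkl 29 2.2669027087574936 [[0.40463597 0.06284559]
 [0.43939425 0.06415074]]
w9.pkl 29 7.91661657118327 [[0.41500157 0.2106445 ]
 [0.44967568 0.21435289]]
```

Emit:
step_arm(steps=[-33,36,0,0,0,0,-33,36,0,0,0,0,-33,36,0,0,0,0,-33,36,0,0,0,0,-33,36,0,0,0,0,-34,37,0,0,0,0,0,0,0,0,0,0.13,0,0,0,0,0,0])

```text
time_s: 23.9
tcp_pos: [0.6498, -0.0135, 0.1596]
tool_rot: [-2.364, -2.067, 0.001]
wrist_force: [0.5, 0.1, -1.7]
grip_width: 0.032
grip_force: 70.4
```

```bash
cat >> h.py <<'E'
def held(c,zt):
    h=cv2.cvtColor(c['img'],cv2.COLOR_RGB2HSV); m=cv2.inRange(h,(8,120,40),(20,255,255)); P=[]
    for u in range(252,310,2):
        v=np.flatnonzero(m[170:300,u])
        if len(v): P.append(w(c,(u,170+v[0]),zt-.0415)[:2])
    P=np.array(P); k=np.polyfit(P[:,0],P[:,1],1); return np.degrees(np.arctan(k[0]))
E
python3 - <<'E'
from h import *
import pickle
s=st(); c=read_camera('wrist'); print('yaw',held(c,s['tcp_pos'][2]))
print('prev',held(pickle.load(open('wrist5.pkl','rb')),.16))
E
```

```text
t 23.90 tcp [ 0.6498 -0.0135  0.1596] psi -0.134 z [-0.001  0.    -1.   ] j6 -0.07 F [ 0.5  0.1 -1.7] w 0.0320 gf 70.4
yaw 0.147287292801874
prev -1.1852259806497416
```

Yaw is 0.1° and the position is good. Lowering and turning, then reading the pointer.

Emit:
step_arm(steps=[0,0,15,0,0,0,0,0,15,0,0,0,0,0,10,0,0,0,0,0,6,0,0,0,0,0,5,0,0,0,0,0,4,0,0,0,0,0,3,0,0,0,0,0,0,0,0,0])

```text
time_s: 24.95
tcp_pos: [0.6514, -0.0152, 0.1117]
tool_rot: [2.361, 2.065, -0.0]
wrist_force: [-24.0, -4.7, 48.8]
grip_width: 0.0325
grip_force: 76.4
```

Run:
```python
from h import *
s=st(); print(s['torque'])
```

```text
t 24.95 tcp [ 0.6514 -0.0152  0.1117] psi -0.134 z [ 0.003 -0.004 -1.   ] j6 -0.07 F [-24.   -4.7  48.8] w 0.0325 gf 76.4
[0.20711784 4.70263761 0.04402528]
```

Emit:
step_arm(steps=[0,0,0,0,0,-0.12,0,0,0,0,0,-0.12,0,0,0,0,0,-0.12,0,0,0,0,0,-0.12,0,0,0,0,0,-0.12,0,0,0,0,0,-0.12,0,0,0,0,0,-0.12,0,0,0,0,0,-0.12])

```text
time_s: 25.95
tcp_pos: [0.6547, -0.0151, 0.1091]
tool_rot: [1.135, 2.917, 0.002]
wrist_force: [-1.2, -3.0, 22.6]
grip_width: 0.0325
grip_force: 77.1
```

Run:
```python
from h import *
import pickle
s=st(); print(s['torque'])
c=read_camera('wrist'); pickle.dump(c,open('w10.pkl','wb')); rect(c,'r10')
a=cv2.imread('pics/r6.png')[180:380,30:330];b=cv2.imread('pics/r10.png')[180:380,30:330]
cv2.imwrite('pics/v10.png',cv2.resize(np.hstack([a,b]),None,fx=1.33,fy=1.33))
t=read_camera('top'); print(amber(t))
```

```text
t 25.95 tcp [ 0.6547 -0.0151  0.1091] psi 0.829 z [ 0.011 -0.003 -1.   ] j6 -1.03 F [-1.2 -3.  22.6] w 0.0325 gf 77.1
[ 0.21563075  0.26101824 -0.33619926]
[(array([129.3, 214. ]), np.int32(125)), (array([320.2, 243.1]), np.int32(128)), (array([348.9, 248.2]), np.int32(123))]
```

View pics/v10.png

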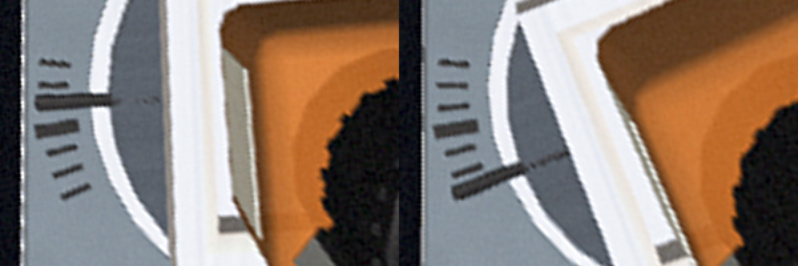

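I read bottle 1's pointer at about 0.42 rad, far past the thick mark, and the wrist torque of 0.336 Nm agrees, so it is tight. However, it caught the nest rim at TCP z 0.109 with a force in −x and isn't fully seated. I'll relax the torque, back up and reseat it slightly nearer.

Emit:
step_arm(steps=[0,0,0,0,0,0.14,0,0,0,0,0,0.14,0,0,0,0,0,0.14,0,0,-3,0,0,0,0,0,-3,0,0,0,0,0,0,0,0,0,0,0,0,0,0,0,0,0,0,0,0,0])

```text
time_s: 27.05
tcp_pos: [0.6514, -0.0139, 0.11]
tool_rot: [1.726, 2.621, 0.001]
wrist_force: [-1.4, -2.5, 8.7]
grip_width: 0.0322
grip_force: 75.5
```

Run:
```python
from h import *
import pickle
s=st(); print(s['torque'])
c=read_camera('wrist'); pickle.dump(c,open('w11.pkl','wb')); rect(c,'r11',.063)
sd=read_camera('side'); b=cv2.resize(sd['img'][110:240,270:400,::-1],(400,400),interpolation=2)
cv2.imwrite('pics/v11.png',np.hstack([cv2.imread('pics/r11.png')[:400,:390],b]))
```

```text
t 27.05 tcp [ 0.6514 -0.0139  0.11  ] psi 0.406 z [ 0.003 -0.002 -1.   ] j6 -0.61 F [-1.4 -2.5  8.7] w 0.0322 gf 75.5
[-0.4366301   0.06320967  0.07031834]
```

View pics/v11.png

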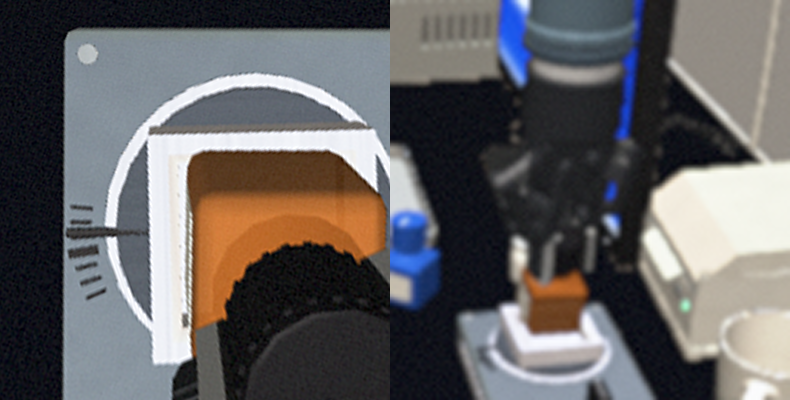

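The pointer is back near 0.06. The bottle sits in the nest mouth hard against the far (+x) side, with a gap at the left of the rectified crop. I'll shift it about 3 mm nearer and lower.

Emit:
step_arm(steps=[0,0,-2,0,0,0.06,1.4,-3.2,0,0,0,0,0,0,2,0,0,0,0,0,2,0,0,0,0,0,2,0,0,0,0,0,2,0,0,0,0,0,0,0,0,0,0,0,0,0,0,0])

```text
time_s: 28.15
tcp_pos: [0.6503, -0.0143, 0.109]
tool_rot: [1.799, 2.564, 0.005]
wrist_force: [-5.4, -3.2, 29.9]
grip_width: 0.032
grip_force: 77.9
```

Run:
```python
from h import *
s=st(); print(s['torque'])
```

```text
t 28.15 tcp [ 0.6503 -0.0143  0.109 ] psi 0.347 z [ 0.009 -0.003 -1.   ] j6 -0.55 F [-5.4 -3.2 29.9] w 0.0320 gf 77.9
[0.04913597 0.85029299 0.05772914]
```

Run:
```python
from h import *
import pickle
def mark(c):
    im=c['img'].astype(int); m=((im.min(2)>200)).astype(np.uint8); m[:230]=0; m[345:]=0; m[:,:215]=0; m[:,345:]=0
    n,l,s,ce=cv2.connectedComponentsWithStats(m); return [(s[i].tolist(),ce[i].round(1).tolist()) for i in range(1,n) if s[i,4]>40]
def amb(c):
    h=cv2.cvtColor(c['img'],cv2.COLOR_RGB2HSV); m=cv2.inRange(h,(8,120,40),(20,255,255)); m[:,:200]=0;m[:,360:]=0
    u=np.flatnonzero(m.sum(0)>255*3); v=np.flatnonzero(m.sum(1)>255*10); return u.min(),u.max(),v.min(),v.max()
for f in ['wrist4','wrist5','w6','w7','w9','w10','w11']:
    c=pickle.load(open(f+'.pkl','rb')); print(f,mark(c),amb(c))
c=read_camera('wrist'); pickle.dump(c,open('w12.pkl','wb')); print('now',mark(c),amb(c));
```

```text
wrist4 [([226, 290, 9, 9, 49], [231.3, 293.3]), ([327, 290, 9, 9, 49], [329.7, 293.3]), ([245, 300, 34, 6, 171], [261.3, 302.7])] (np.int64(236), np.int64(349), np.int64(1), np.int64(357))
wrist5 [([226, 290, 9, 9, 49], [231.3, 293.3]), ([327, 290, 9, 9, 49], [329.7, 293.3]), ([245, 300, 33, 6, 168], [261.0, 302.5])] (np.int64(237), np.int64(322), np.int64(202), np.int64(254))
w6 [([215, 230, 16, 33, 313], [221.6, 241.8]), ([324, 230, 21, 33, 372], [337.2, 242.1]), ([226, 290, 9, 9, 45], [231.4, 293.4]), ([327, 290, 9, 9, 49], [329.7, 293.3]), ([245, 300, 34, 6, 170], [261.3, 302.6])] (np.int64(226), np.int64(334), np.int64(192), np.int64(260))
w7 [([215, 230, 20, 42, 508], [221.7, 245.5]), ([225, 290, 10, 9, 52], [231.1, 293.2]), ([327, 290, 9, 9, 51], [329.8, 293.2]), ([244, 300, 35, 6, 185], [261.1, 302.4])] (np.int64(226), np.int64(335), np.int64(193), np.int64(259))
w9 [([225, 290, 10, 9, 52], [231.1, 293.2]), ([327, 290, 9, 9, 50], [329.8, 293.3]), ([245, 295, 34, 10, 192], [261.5, 299.4])] (np.int64(233), np.int64(322), np.int64(195), np.int64(253))
w10 [([215, 230, 24, 31, 469], [224.4, 242.2]), ([328, 230, 16, 26, 80], [336.1, 242.4]), ([226, 290, 9, 9, 45], [231.4, 293.4]), ([327, 290, 9, 9, 47], [329.9, 293.4]), ([243, 302, 35, 8, 164], [260.3, 305.3])] (np.int64(230), np.int64(334), np.int64(183), np.int64(253))
w11 [([215, 230, 24, 34, 531], [224.8, 245.4]), ([330, 230, 15, 30, 91], [338.1, 243.4]), ([226, 290, 9, 9, 46], [231.4, 293.3]), ([327, 290, 9, 9, 49], [329.7, 293.3]), ([244, 301, 34, 8, 169], [260.5, 304.7])] (np.int64(230), np.int64(334), np.int64(184), np.int64(254))
now [([215, 230, 23, 33, 519], [224.7, 245.4]), ([330, 230, 15, 31, 100], [338.6, 245.0]), ([226, 290, 9, 9, 46], [231.4, 293.3]), ([327, 290, 9, 9, 48], [329.8, 293.4]), ([243, 303, 35, 7, 167], [260.0, 306.0])] (np.int64(230), np.int64(334), np.int64(183), np.int64(254))
```

Run:
```python
from h import *
import pickle
for f,tcp,rot in [('w9',[.432,.1864,.16],-.004),('w12',[.6503,-.0143,.109],.347),('w6',[.6506,-.0142,.1014],.904)]:
    c=pickle.load(open(f+'.pkl','rb')); R=cv2.Rodrigues(np.array([[c['rvec']]],float).reshape(3))[0]
    for dz in [0,.004,.008]:
        for tilt in [0,.1]:
            # tool x dir at rot: (-sin,cos); bottle points in tool frame (x, z up from tcp)
            ex=np.array([-np.sin(rot),np.cos(rot),0])
            def P(x,h): # h above bottle bottom
                zz=h-.068; X=x*np.cos(tilt)-zz*np.sin(tilt); Z=x*np.sin(tilt)+zz*np.cos(tilt)
                return np.array(tcp)+ex*X+np.array([0,0,.0187+Z+dz])
            print(f,dz,tilt,'cap %s shoulder26 %s sh31.6 %s'%tuple(px(c,P(x,h))[0].round(1) for x,h in [(0,.082),(.026,.044),(.0316,.044)]))
```

```text
w9 0 0 cap [278.2 303.1] shoulder26 [279.  215.5] sh31.6 [279.  204.9]
w9 0 0.1 cap [278.2 305.9] shoulder26 [278.9 212.8] sh31.6 [278.9 202.2]
w9 0.004 0 cap [278.1 308.8] shoulder26 [278.9 217.9] sh31.6 [278.9 207. ]
w9 0.004 0.1 cap [278.1 311.7] shoulder26 [278.8 215.2] sh31.6 [278.8 204.4]
w9 0.008 0 cap [278.  314.8] shoulder26 [278.8 220.5] sh31.6 [278.8 209.3]
w9 0.008 0.1 cap [278.  317.8] shoulder26 [278.8 217.7] sh31.6 [278.7 206.6]
w12 0 0 cap [279.9 302.9] shoulder26 [279.5 215.1] sh31.6 [279.5 204.4]
w12 0 0.1 cap [279.9 305.8] shoulder26 [279.5 212.4] sh31.6 [279.5 201.8]
w12 0.004 0 cap [280.  308.7] shoulder26 [279.5 217.5] sh31.6 [279.5 206.6]
w12 0.004 0.1 cap [280.  311.6] shoulder26 [279.6 214.8] sh31.6 [279.6 204. ]
w12 0.008 0 cap [280.  314.8] shoulder26 [279.6 220.1] sh31.6 [279.6 208.9]
w12 0.008 0.1 cap [280.  317.8] shoulder26 [279.6 217.3] sh31.6 [279.6 206.3]
w6 0 0 cap [280.7 302.3] shoulder26 [280.8 214.8] sh31.6 [280.8 204.1]
w6 0 0.1 cap [280.7 305.2] shoulder26 [280.8 212.1] sh31.6 [280.8 201.5]
w6 0.004 0 cap [280.7 308. ] shoulder26 [280.8 217.2] sh31.6 [280.8 206.3]
w6 0.004 0.1 cap [280.7 310.9] shoulder26 [280.8 214.4] sh31.6 [280.8 203.6]
w6 0.008 0 cap [280.7 314. ] shoulder26 [280.8 219.7] sh31.6 [280.8 208.5]
w6 0.008 0.1 cap [280.7 317. ] shoulder26 [280.8 216.9] sh31.6 [280.8 205.8]
```

Bottle 1 appears to have pivoted about 0.2 rad in the pads after catching the rim: it was held about 1.6 mm off in y. I'll lift it out, stand it on the free spot where bottle 3 was, and regrip it centred.

Emit:
step_arm(steps=[0,0,-8,0,0,0,0,0,-20,0,0,0,0,0,-32,0,0,0,25,-39,0,0,0,0,25,-39,0,0,0,0,25,-39,0,0,0,0,25,-39,0,0,0,0,26,-38,0,0,0,0])

```text
time_s: 29.2
tcp_pos: [0.4189, 0.0405, 0.1618]
tool_rot: [-1.804, -2.57, 0.002]
wrist_force: [0.4, -0.8, -0.5]
grip_width: 0.0324
grip_force: 74.2
```

Emit:
step_arm(steps=[0,0,30,0,0,0,0,0,30,0,0,0,0,0,25,0,0,0,0,0,15,0,0,0,0,0,7,0,0,0,0,0,3,0,0,0,0,0,0,0,0,0,0,0,0,0,0,0])

```text
time_s: 30.2
tcp_pos: [0.4218, 0.0398, 0.0529]
tool_rot: [1.805, 2.57, 0.001]
wrist_force: [0.7, 0.2, -0.9]
grip_width: 0.0323
grip_force: 74.5
```

Run:
```python
from h import *
s=st()
```

```text
t 30.20 tcp [0.4218 0.0398 0.0529] psi 0.346 z [ 0.001 -0.    -1.   ] j6 -0.53 F [ 0.7  0.2 -0.9] w 0.0323 gf 74.5
```

Emit:
step_arm(steps=[0,0,1,0,0,0,0,0,1,0,0,0,0,0,1,0,0,0,0,0,1,0,0,0,0,0,0,0,0,0,0,0,0,0,0,0,0,0,0,0,0,0,0,0,0,0,0,0])

```text
time_s: 31.2
tcp_pos: [0.4217, 0.0402, 0.0499]
tool_rot: [-1.806, -2.571, -0.001]
wrist_force: [-7.7, 2.1, 21.0]
grip_width: 0.0324
grip_force: 77.0
```

Emit:
step_arm(steps=[0,0,0,0,0,0,0,0,0,0,0,0,0,0,0,0,0,0,0,0,0,0,0,0,0,0,0,0,0,0,0,0,0,0,0,0,0,0,0,0,0,0,0,0,0,0,0,0], grip=-0.3)

```text
time_s: 32.2
tcp_pos: [0.4212, 0.0399, 0.0483]
tool_rot: [-1.806, -2.571, 0.0]
wrist_force: [1.4, 0.5, -0.3]
grip_width: 0.0555
grip_force: 0.0
```

```bash
cat >> h.py <<'E'
def mark(c):
    im=c['img'].astype(int); m=((im.min(2)>200)).astype(np.uint8); m[:230]=0; m[345:]=0; m[:,:235]=0; m[:,325:]=0
    n,l,s,ce=cv2.connectedComponentsWithStats(m); return [(s[i].tolist(),ce[i].round(1).tolist()) for i in range(1,n) if s[i,4]>40]
def amb(c):
    h=cv2.cvtColor(c['img'],cv2.COLOR_RGB2HSV); m=cv2.inRange(h,(8,120,40),(20,255,255)); m[:,:200]=0;m[:,360:]=0
    u=np.flatnonzero(m.sum(0)>255*3); v=np.flatnonzero(m.sum(1)>255*10); return u.min(),u.max(),v.min(),v.max()
E
python3 - <<'E'
from h import *
import pickle
s=st(); c=read_camera('wrist'); pickle.dump(c,open('w13.pkl','wb'))
print(mark(c),amb(c)); save(c,'w13',(160,120,400,400),2.1); t=read_camera('top'); print(amber(t))
E
```

```text
t 32.20 tcp [0.4212 0.0399 0.0483] psi 0.346 z [-0. -0. -1.] j6 -0.53 F [ 1.4  0.5 -0.3] w 0.0555 gf 0.0
[([244, 284, 37, 10, 232], [262.1, 288.7])] (np.int64(230), np.int64(359), np.int64(107), np.int64(258))
[(array([129.3, 214.1]), np.int32(123)), (array([320.2, 243. ]), np.int32(126)), (array([348.7, 248.4]), np.int32(122))]
```

View pics/w13.png

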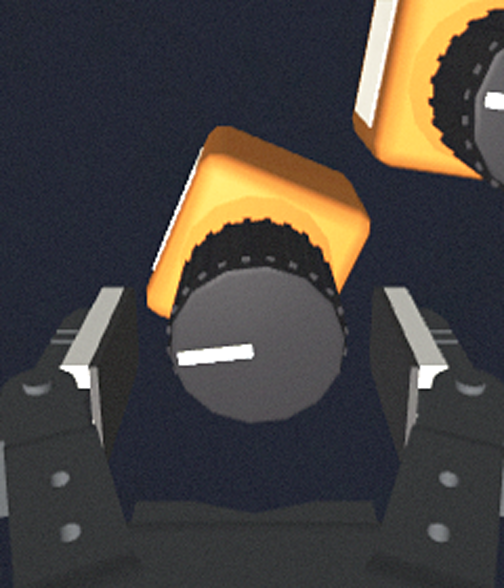

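Bottle 1 stands upright on the bench. In the crop the cap centre is at (258,344) and the back shoulder edge runs (225,128)–(350,180).

Run:
```python
from h import *
import pickle
c=pickle.load(open('w13.pkl','rb')); W=lambda p,z:w(c,(160+p[0]/2.1,120+p[1]/2.1),z)
print(W((258,344),.082)); a=W((232,138),.044);b=W((345,190),.044);d=b-a;print(d,np.degrees(np.arctan2(d[1],d[0])))
a=W((205,155),.044);b=W((155,290),.044);d=a-b;print(d,np.degrees(np.arctan2(d[1],d[0])))
# cross-check on known-good view: w8 cap1
c=pickle.load(open('w8.pkl','rb')); print('w8 cap1',w(c,(281,217),.082),'cap2',w(c,(307,316),.082))
```

```text
[0.41951798 0.04903765 0.082     ]
[ 0.02949916 -0.00277136  0.        ] -5.367023862870243
[0.00072772 0.03703218 0.        ] 88.87422713134045
w8 cap1 [0.43388812 0.189662   0.082     ] cap2 [0.45397191 0.10832719 0.082     ]
```

The cap is at (0.4195, 0.0490), 9 mm off along tool x, so the bottle had indeed been tilted and has now straightened. Recentring and regripping.

Emit:
step_arm(steps=[3,0.5,-1,0,0,0,3,0.5,-1,0,0,0,3,0.5,0,0,0,0,0,0,0,0,0,0,0,0,0,0,0,0,0,0,0,0,0,0,0,0,0,0,0,0,0,0,0,0,0,0])

```text
time_s: 33.3
tcp_pos: [0.4196, 0.0488, 0.0503]
tool_rot: [-1.806, -2.571, 0.0]
wrist_force: [-0.7, -0.1, -0.2]
grip_width: 0.0556
grip_force: 0.0
```

Run:
```python
from h import *
import pickle
s=st(); c=read_camera('wrist'); print(mark(c),px(c,[list(s['tcp_pos'][:2])+[.082]]))
```

```text
t 33.30 tcp [0.4196 0.0488 0.0503] psi 0.346 z [-0.  0. -1.] j6 -0.51 F [-0.7 -0.1 -0.2] w 0.0556 gf 0.0
[([235, 230, 10, 24, 41], [239.3, 240.8]), ([242, 301, 35, 10, 214], [259.2, 305.5])] [[279.24271238 301.15120016]]
```

Emit:
step_arm(steps=[0,0,0,0,0,0,0,0,0,0,0,0,0,0,0,0,0,0,0,0,0,0,0,0,0,0,0,0,0,0,0,0,-10,0,0,0,0,0,-40,0,0,0,0,0,-60,0,0,0], grip=1)

```text
time_s: 34.35
tcp_pos: [0.4179, 0.0492, 0.1602]
tool_rot: [-1.804, -2.567, 0.003]
wrist_force: [1.5, -0.8, -1.9]
grip_width: 0.032
grip_force: 70.0
```

Run:
```python
from h import *
import pickle
s=st(); c=read_camera('wrist'); pickle.dump(c,open('w14.pkl','wb')); print(mark(c),px(c,[s['tcp_pos']+[0,0,.0325]]),amb(c))
save(c,'w14')
# bottle yaw: fit min-area rect-like edges: hough of amber contour hull
h=cv2.cvtColor(c['img'],cv2.COLOR_RGB2HSV); m=cv2.inRange(h,(8,120,40),(20,255,255)); m[:150]=0;m[300:]=0;m[:,:200]=0;m[:,360:]=0
ct=max(cv2.findContours(m,cv2.RETR_EXTERNAL,cv2.CHAIN_APPROX_NONE)[0],key=cv2.contourArea); hull=cv2.approxPolyDP(cv2.convexHull(ct),2.5,True)[:,0]; 
P=np.array([w(c,p.astype(float),s['tcp_pos'][2]-.0065)[:2] for p in hull])
for i in range(len(P)):
    d=P[(i+1)%len(P)]-P[i]; print(hull[i],hull[(i+1)%len(P)],np.hypot(*d).round(4),np.degrees(np.arctan2(d[1],d[0])).round(1)%90)
```

```text
t 34.35 tcp [0.4179 0.0492 0.1602] psi 0.346 z [-0.004  0.001 -1.   ] j6 -0.51 F [ 1.5 -0.8 -1.9] w 0.0320 gf 70.0
[([245, 302, 34, 9, 194], [261.4, 305.8])] [[279.01532193 302.09502041]] (np.int64(234), np.int64(359), np.int64(125), np.int64(361))
[237 253] [261 194] 0.0347 87.3
[261 194] [269 194] 0.004 19.9
[269 194] [319 215] 0.0277 86.5
[319 215] [332 238] 0.0145 49.7
[332 238] [329 252] 0.008 11.099999999999994
[329 252] [312 260] 0.01 47.5
[312 260] [249 260] 0.0336 19.900000000000006
[249 260] [237 253] 0.0074 76.9
```

Emit:
step_arm(steps=[-27.6,39,0,0,0,0,-27.6,39,0,0,0,0,-27.6,39,0,0,0,0,-27.6,39,0,0,0,0,-27.6,39,0,0,0,0,0,0,0,0,0,-0.05,0,0,0,0,0,0,0,0,0,0,0,0])

```text
time_s: 35.4
tcp_pos: [0.6494, -0.0145, 0.1602]
tool_rot: [-1.742, -2.614, 0.0]
wrist_force: [-0.6, -0.4, -1.6]
grip_width: 0.0322
grip_force: 70.6
```

```bash
cat >> h.py <<'E'
def hull(c,s):
    h=cv2.cvtColor(c['img'],cv2.COLOR_RGB2HSV); m=cv2.inRange(h,(8,120,40),(20,255,255)); m[:150]=0;m[300:]=0;m[:,:200]=0;m[:,360:]=0
    ct=max(cv2.findContours(m,cv2.RETR_EXTERNAL,cv2.CHAIN_APPROX_NONE)[0],key=cv2.contourArea); hl=cv2.approxPolyDP(cv2.convexHull(ct),2.5,True)[:,0]
    P=np.array([w(c,p.astype(float),s['tcp_pos'][2]-.0065)[:2] for p in hl])
    for i in range(len(P)):
        d=P[(i+1)%len(P)]-P[i]
        if np.hypot(*d)>.02: print(hl[i],hl[(i+1)%len(P)],np.hypot(*d).round(4),(np.degrees(np.arctan2(d[1],d[0]))+45).round(1)%90-45)
def nestpos(c):
    # bright block pixels -> world at rim height, min-area rect if unoccluded part known: print hull extremes
    im=c['img'].astype(int); m=((im.min(2)>190)).astype(np.uint8)
    return m
E
python3 - <<'E'
from h import *
import pickle
s=st(); c=read_camera('wrist'); pickle.dump(c,open('w15.pkl','wb')); hull(c,s); print(mark(c),px(c,[s['tcp_pos']+[0,0,.0325]]))
E
```

```text
t 35.40 tcp [ 0.6494 -0.0145  0.1602] psi 0.395 z [-0.  0. -1.] j6 -0.60 F [-0.6 -0.4 -1.6] w 0.0322 gf 70.6
[237 252] [257 200] 0.0305 1.0999999999999943
[262 195] [319 216] 0.0309 1.7999999999999972
[312 260] [249 260] 0.0336 22.700000000000003
[([235, 230, 8, 10, 55], [238.3, 233.3]), ([245, 302, 34, 9, 174], [261.5, 305.7])] [[279.37542599 302.14534757]]
```

Emit:
step_arm(steps=[0,0,15,0,0,0,0,0,15,0,0,0,0,0,10,0,0,0,0,0,5,0,0,0,0,0,4,0,0,0,0,0,3,0,0,0,0,0,0,0,0,0,0,0,0,0,0,0])

```text
time_s: 36.45
tcp_pos: [0.6501, -0.0149, 0.1086]
tool_rot: [1.741, 2.615, 0.0]
wrist_force: [0.6, 0.2, -0.8]
grip_width: 0.0324
grip_force: 70.6
```

No contact at 0.1086 (it jammed there before). Continuing to the floor.

Emit:
step_arm(steps=[0,0,2,0,0,0,0,0,2,0,0,0,0,0,2,0,0,0,0,0,1,0,0,0,0,0,0,0,0,0,0,0,0,0,0,0,0,0,0,0,0,0,0,0,0,0,0,0])

```text
time_s: 37.45
tcp_pos: [0.6499, -0.0149, 0.1014]
tool_rot: [1.741, 2.615, 0.0]
wrist_force: [0.6, -0.4, -1.9]
grip_width: 0.0326
grip_force: 70.6
```

Fully seated. By the cap mark, the cap has turned about 29°, so I need about 0.36 rad more plus the gauge deflection. No views are left, so I'll write a pointer reader that finds the dark gap where the pointer crosses the white ring. I'll calibrate it on the stored pictures.

Emit:
step_arm(steps=[0,0,0,0,0,-0.1,0,0,0,0,0,-0.1,0,0,0,0,0,-0.1,0,0,0,0,0,-0.1,0,0,0,0,0,-0.1,0,0,0,0,0,-0.1,0,0,0,0,0,-0.1,0,0,0,0,0,-0.08])

```text
time_s: 38.45
tcp_pos: [0.6498, -0.0132, 0.1012]
tool_rot: [-0.612, -3.081, -0.004]
wrist_force: [0.4, 5.3, -2.1]
grip_width: 0.033
grip_force: 70.8
```

```bash
cat >> h.py <<'E'
def ptr(c,cen=(.6490,-.0140),z=.041):
    A=np.radians(np.arange(150,250,.25)); g=c['img'].astype(np.float32).mean(2); rs=np.arange(.042,.066,.0005)
    X=cen[0]+np.outer(rs,np.cos(A));Y=cen[1]+np.outer(rs,np.sin(A))
    p=px(c,np.stack([X,Y,0*X+z],-1).reshape(-1,3)).astype(np.float32).reshape(*X.shape,2)
    I=cv2.remap(g,p[...,0],p[...,1],cv2.INTER_LINEAR)
    k=np.argmax(I[:26].mean(1)>0) ; ring=I[:26].max(0)  # brightest over r=42..55mm
    outer=I[34:44].mean(0) # r 59..64mm : ticks and pointer
    i=int(np.argmin(ring)); low=ring<ring[i]+.3*(np.median(ring)-ring[i]); j=np.flatnonzero(low&(abs(np.arange(len(A))-i)<20))
    d=outer<np.median(outer)*.75; e=np.flatnonzero(np.diff(np.r_[0,d.astype(int),0])); 
    return np.degrees(A[j].mean()).round(1),ring[i].round(),np.median(ring).round(),[(np.degrees(A[a]).round(1),np.degrees(A[min(b,len(A)-1)]).round(1)) for a,b in zip(e[::2],e[1::2])]
E
python3 - <<'E'
from h import *
import pickle
s=st(); print(s['torque']); c=read_camera('wrist'); pickle.dump(c,open('w16.pkl','wb'));t=read_camera('top'); print(amber(t))
for f in ['w1','w3','w15','w6','w10','w11','w16']: print(f,ptr(pickle.load(open(f+'.pkl','rb'))))
print(mark(c))
E
```

```text
t 38.45 tcp [ 0.6498 -0.0132  0.1012] psi 1.178 z [-0.     0.003 -1.   ] j6 -1.38 F [ 0.4  5.3 -2.1] w 0.0330 gf 70.8
[ 1.08732414 -0.01439455 -0.3057471 ]
[(array([129.3, 214.1]), np.int32(124)), (array([326. , 246.3]), np.int32(123)), (array([348.8, 248.3]), np.int32(123))]
w1 (np.float64(179.6), np.float32(55.0), np.float32(249.0), [(np.float64(178.8), np.float64(180.8)), (np.float64(184.3), np.float64(184.5)), (np.float64(188.0), np.float64(190.8))])
w3 (np.float64(178.5), np.float32(66.0), np.float32(243.0), [(np.float64(174.0), np.float64(175.0)), (np.float64(177.0), np.float64(180.5)), (np.float64(183.8), np.float64(184.8)), (np.float64(187.8), np.float64(190.5)), (np.float64(194.0), np.float64(194.2)), (np.float64(203.5), np.float64(204.0))])
w15 (np.float64(181.1), np.float32(81.0), np.float32(246.0), [(np.float64(179.2), np.float64(182.5)), (np.float64(184.3), np.float64(184.8)), (np.float64(188.0), np.float64(190.8)), (np.float64(194.2), np.float64(194.5)), (np.float64(198.8), np.float64(199.0)), (np.float64(203.8), np.float64(204.2))])
w6 (np.float64(183.1), np.float32(97
[... 717 characters left out ...]
oat64(174.2), np.float64(175.3)), (np.float64(179.0), np.float64(180.0)), (np.float64(181.2), np.float64(185.0)), (np.float64(187.8), np.float64(190.8)), (np.float64(193.8), np.float64(194.8)), (np.float64(198.8), np.float64(199.5)), (np.float64(203.5), np.float64(204.2)), (np.float64(243.0), np.float64(249.8))])
w16 (np.float64(199.9), np.float32(77.0), np.float32(255.0), [(np.float64(174.2), np.float64(175.0)), (np.float64(179.0), np.float64(179.8)), (np.float64(184.3), np.float64(184.8)), (np.float64(187.8), np.float64(190.5)), (np.float64(193.8), np.float64(194.5)), (np.float64(198.0), np.float64(201.0)), (np.float64(203.5), np.float64(204.2))])
[([244, 302, 35, 9, 197], [261.3, 305.7])]
```

The reader works: ticks at 179.5° for zero and 189.3° for the thick mark. Bottle 3 read 183.1° (0.063 rad, loose). Bottle 1 now reads 199.9° (0.36 rad, tight), and its cap has turned about 52°. It goes to the crate. Bottle 4 has been knocked to top-view pixel (326,246).

Emit:
step_arm(steps=[0,0,0,0,0,0.18,0,0,0,0,0,0.18,0,0,-10,0,0,0,0,0,-20,0,0,0,0,0,-34,0,0,0,6.6,-42.7,0,0,0,0,6.6,-42.7,0,0,0,0,6.6,-42.7,0,0,0,0])

```text
time_s: 39.55
tcp_pos: [0.5474, -0.0958, 0.1674]
tool_rot: [1.152, 2.919, -0.001]
wrist_force: [0.6, 0.3, -1.4]
grip_width: 0.0323
grip_force: 70.8
```

Emit:
step_arm(steps=[-37.8,-40.3,0,0,0,0,-37.8,-40.3,0,0,0,0,-37.8,-40.3,0,0,0,0,-37.8,-40.3,0,0,0,0,-37.8,-40.3,0,0,0,0,-37.8,-40.3,0,0,0,0,0,0,0,0,0,0,0,0,0,0,0,0])

```text
time_s: 40.55
tcp_pos: [0.5472, -0.4262, 0.1663]
tool_rot: [1.156, 2.92, -0.0]
wrist_force: [-0.9, 0.5, -1.7]
grip_width: 0.0325
grip_force: 70.9
```

Run:
```python
from h import *
import pickle
s=st(); c=read_camera('wrist'); pickle.dump(c,open('w17.pkl','wb')); hull(c,s)
t=read_camera('top'); pickle.dump(t,open('t17.pkl','wb')); print(amber(t), px(t,[[.548,-.425,.005]]))
# crate corners check in wrist view: predicted rim corners and grey levels there
print(px(c,[[.617,-.243,.032],[.608,-.485,.032],[.477,-.480,.032],[.49,-.238,.032]]).round())
```

```text
t 40.55 tcp [ 0.5472 -0.4262  0.1663] psi 0.817 z [ 0.001 -0.    -1.   ] j6 -1.65 F [-0.9  0.5 -1.7] w 0.0325 gf 70.9
[333 263] [225 262] 0.0578 -43.8
[235 233] [279 191] 0.032 1.0999999999999943
[279 191] [325 232] 0.0323 4.399999999999999
[(array([447.6, 197.3]), np.int32(89)), (array([129.3, 214.1]), np.int32(124)), (array([240.2, 243.7]), np.int32(111)), (array([326. , 246.2]), np.int32(125)), (array([348.9, 248.3]), np.int32(126))] [[428.82884357 204.42588598]]
[[492. 117.]
 [280. 282.]
 [186. 186.]
 [408. -14.]]
```

Emit:
step_arm(steps=[0,0,30,0,0,0,0,0,30,0,0,0,0,0,25,0,0,0,0,0,13,0,0,0,0,0,7,0,0,0,0,0,4,0,0,0,0,0,0,0,0,0,0,0,0,0,0,0])

```text
time_s: 41.65
tcp_pos: [0.5476, -0.4266, 0.0572]
tool_rot: [1.157, 2.919, -0.001]
wrist_force: [-0.5, -0.4, -1.5]
grip_width: 0.032
grip_force: 70.9
```

Emit:
step_arm(steps=[0,0,0,0,0,0,0,0,0,0,0,0,0,0,0,0,0,0,0,0,0,0,0,0,0,0,0,0,0,0,0,0,-15,0,0,0,0,0,-35,0,0,0,0,0,-40,0,0,0], grip=-0.3)

```text
time_s: 42.65
tcp_pos: [0.547, -0.4259, 0.1477]
tool_rot: [-1.157, -2.92, -0.0]
wrist_force: [-0.0, -1.0, 0.7]
grip_width: 0.0555
grip_force: 0.0
```

Emit:
step_arm(steps=[0,0,0,0,0,0.164,0,0,0,0,0,0.164,0,0,0,0,0,0.164,0,0,0,0,0,0.164,0,0,0,0,0,0.161,40,-19,0,0,0,0,40,-19,0,0,0,0,40,-19,0,0,0,0])

```text
time_s: 43.65
tcp_pos: [0.49, -0.3052, 0.1475]
tool_rot: [2.222, 2.219, 0.0]
wrist_force: [0.3, -0.3, -0.3]
grip_width: 0.0553
grip_force: 0.0
```

Emit:
step_arm(steps=[40,-19,0,0,0,0,40,-19,0,0,0,0,37,-20,0,0,0,0,0,0,0,0,0,0,0,0,0,0,0,0,0,0,0,0,0,0,0,0,0,0,0,0,0,0,0,0,0,0])

```text
time_s: 44.65
tcp_pos: [0.4325, -0.1894, 0.1461]
tool_rot: [-2.223, -2.219, 0.0]
wrist_force: [0.4, -0.1, 0.6]
grip_width: 0.0554
grip_force: 0.0
```

```bash
cat >> h.py <<'E'
def caps(c):
    """dark cap discs near amber in wrist view: enclosing circle of the dark grey top (value 45-110, low saturation)"""
    g=cv2.medianBlur(cv2.cvtColor(c['img'],cv2.COLOR_RGB2GRAY),5)
    k=cv2.HoughCircles(g,cv2.HOUGH_GRADIENT,1.2,30,param1=80,param2=18,minRadius=20,maxRadius=32)
    out=[]
    if k is not None:
        for u,v,r in k[0][:12]:
            if v<345 and 150<u<420:
                p=c['img'][int(v)+6:int(v)+11,int(u)+6:int(u)+11].astype(int)
                if p.mean()<110 and np.ptp(p.mean((0,1)))<15: out.append((u.round(1),v.round(1),r.round(1),w(c,(u,v),.082)[:2].round(4)))
    return out
E
python3 - <<'E'
from h import *
import pickle
s=st(); c=read_camera('wrist'); pickle.dump(c,open('w18.pkl','wb')); print(caps(c)); print('w8 test',caps(pickle.load(open('w8.pkl','rb'))))
t=read_camera('top'); print(amber(t)); hull(c,dict(tcp_pos=np.array([0,0,.0505])))
print('pred5',px(c,[[.4325,-.1894,.082]]))
E
```

```text
t 44.65 tcp [ 0.4325 -0.1894  0.1461] psi -0.002 z [-0.  0. -1.] j6 -0.66 F [ 0.4 -0.1  0.6] w 0.0554 gf 0.0
[(np.float32(288.6), np.float32(139.8), np.float32(27.3), array([ 0.4388, -0.1295])), (np.float32(277.8), np.float32(227.4), np.float32(21.9), array([ 0.4314, -0.1905])), (np.float32(239.4), np.float32(231.0), np.float32(31.3), array([ 0.4038, -0.1932])), (np.float32(271.8), np.float32(195.0), np.float32(23.4), array([ 0.4273, -0.1668]))]
w8 test [(np.float32(281.4), np.float32(216.6), np.float32(22.0), array([0.4342, 0.19  ])), (np.float32(305.4), np.float32(301.8), np.float32(21.8), array([0.4525, 0.121 ]))]
[(array([432.9, 204.1]), np.int32(120)), (array([129.3, 214.1]), np.int32(123)), (array([240.2, 243.7]), np.int32(110)), (array([326.1, 246.4]), np.int32(122))]
[302 188] [305 232] 0.0382 4.899999999999999
[300 234] [252 223] 0.0418 -13.800000000000011
[252 223] [247 195] 0.0244 8.0
[251 183] [297 176] 0.0376 8.600000000000001
pred5 [[279.35724422 225.90567278]]
```

Bottle 1 stands in the crate. Bottle 5 is at (0.4314, −0.1905). Picking it up.

Emit:
step_arm(steps=[-1,-1,25,0,0,0,0,0,35,0,0,0,0,0,29,0,0,0,0,0,7,0,0,0,0,0,0,0,0,0,0,0,0,0,0,0,0,0,0,0,0,0,0,0,0,0,0,0])

```text
time_s: 45.75
tcp_pos: [0.4319, -0.1902, 0.051]
tool_rot: [2.222, 2.22, 0.0]
wrist_force: [0.6, -0.2, -0.8]
grip_width: 0.0554
grip_force: 0.0
```

Emit:
step_arm(steps=[0,0,0,0,0,0,0,0,0,0,0,0,0,0,0,0,0,0,0,0,0,0,0,0,0,0,0,0,0,0,0,0,-10,0,0,0,0,0,-40,0,0,0,0,0,-60,0,0,0], grip=1)

```text
time_s: 46.75
tcp_pos: [0.43, -0.1888, 0.16]
tool_rot: [-2.219, -2.217, 0.001]
wrist_force: [0.4, -1.3, -1.1]
grip_width: 0.0324
grip_force: 69.9
```

```bash
cat >> h.py <<'E'
def offs(c,s):
    """cap-centre offset along tool x (mm) from the mark's inner end, vs predicted"""
    im=c['img'].astype(int); m=((im.min(2)>190)).astype(np.uint8); m[:285]=0; m[330:]=0; m[:,:240]=0; m[:,325:]=0
    n,l,st_,ce=cv2.connectedComponentsWithStats(m); i=1+int(np.argmax(st_[1:,4])); v,u=np.nonzero(l==i)
    k=np.polyfit(u,v,1); e=px(c,[s['tcp_pos']+[0,0,.0325]])[0]; print('mark angle',np.degrees(np.arctan(k[0])).round(1),'offset mm',((e[1]-np.polyval(k,e[0]))/2.2).round(2),'u',u.min(),u.max())
E
python3 - <<'E'
from h import *
import pickle
s=st(); c=read_camera('wrist'); pickle.dump(c,open('w19.pkl','wb')); print(held(c,s['tcp_pos'][2])); offs(c,s)
for f,p in [('wrist4',[.4217,.0393,.1604]),('w9',[.432,.1864,.16]),('w14',[.4179,.0492,.1602])]: offs(pickle.load(open(f+'.pkl','rb')),dict(tcp_pos=np.array(p)))
E
```

```text
t 46.75 tcp [ 0.43   -0.1888  0.16  ] psi -0.001 z [-0.004  0.003 -1.   ] j6 -0.67 F [ 0.4 -1.3 -1.1] w 0.0324 gf 69.9
6.717612274573566
mark angle -7.1 offset mm -0.92 u 245 279
mark angle -2.0 offset mm 0.25 u 245 278
mark angle -7.6 offset mm 2.52 u 245 278
mark angle -6.4 offset mm -0.82 u 245 278
```

Emit:
step_arm(steps=[35,44,0,0,0,0,35,44,0,0,0,0,35,44,0,0,0,0,35,44,0,0,0,0,35,44,0,0,0,0,0,0,0,0,0,0.12,0,0,0,0,0,0,0,0,0,0,0,0])

```text
time_s: 47.8
tcp_pos: [0.6512, -0.0155, 0.1602]
tool_rot: [-2.35, -2.085, 0.001]
wrist_force: [0.2, -0.6, -1.9]
grip_width: 0.0323
grip_force: 70.6
```

Run:
```python
from h import *
import pickle
s=st(); c=read_camera('wrist'); print(held(c,s['tcp_pos'][2])); offs(c,s); print(ptr(c)[0])
```

```text
t 47.80 tcp [ 0.6512 -0.0155  0.1602] psi -0.119 z [-0.  0. -1.] j6 -0.09 F [ 0.2 -0.6 -1.9] w 0.0323 gf 70.6
0.045288204624595214
mark angle -6.8 offset mm -0.71 u 245 278
247.1
```

Emit:
step_arm(steps=[1.4,-1.2,10,0,0,0,0,0,15,0,0,0,0,0,13,0,0,0,0,0,6,0,0,0,0,0,4,0,0,0,0,0,3,0,0,0,0,0,0,0,0,0,0,0,0,0,0,0])

```text
time_s: 48.85
tcp_pos: [0.6509, -0.0137, 0.1097]
tool_rot: [2.351, 2.083, 0.001]
wrist_force: [0.3, -0.6, -2.3]
grip_width: 0.0322
grip_force: 70.6
```

Emit:
step_arm(steps=[0,0,2,0,0,0,0,0,2,0,0,0,0,0,2,0,0,0,0,0,2,0,0,0,0,0,0,0,0,0,0,0,0,0,0,0,0,0,0,0,0,0,0,0,0,0,0,0])

```text
time_s: 49.85
tcp_pos: [0.6507, -0.0137, 0.1013]
tool_rot: [2.352, 2.083, 0.0]
wrist_force: [-0.2, 0.8, -0.8]
grip_width: 0.0323
grip_force: 70.6
```

Seated cleanly. Turning by 0.96 rad.

Emit:
step_arm(steps=[0,0,0,0,0,-0.12,0,0,0,0,0,-0.12,0,0,0,0,0,-0.12,0,0,0,0,0,-0.12,0,0,0,0,0,-0.12,0,0,0,0,0,-0.12,0,0,0,0,0,-0.12,0,0,0,0,0,-0.12])

```text
time_s: 50.85
tcp_pos: [0.65, -0.0127, 0.1011]
tool_rot: [-1.118, -2.934, -0.002]
wrist_force: [-0.7, 2.6, 0.1]
grip_width: 0.0321
grip_force: 71.0
```

Run:
```python
from h import *
import pickle
s=st(); print(s['torque']); c=read_camera('wrist'); p=ptr(c); print(p,'g',np.radians(p[0]-179.5)); offs(c,s)
t=read_camera('top'); print(amber(t))
```

```text
t 50.85 tcp [ 0.65   -0.0127  0.1011] psi 0.842 z [-0.001  0.002 -1.   ] j6 -1.05 F [-0.7  2.6  0.1] w 0.0321 gf 71.0
[ 0.72824036  0.31971219 -0.28259117]
(np.float64(204.8), np.float32(57.0), np.float32(245.0), [(np.float64(174.2), np.float64(175.0)), (np.float64(179.0), np.float64(180.0)), (np.float64(184.0), np.float64(184.8)), (np.float64(187.8), np.float64(190.8)), (np.float64(193.8), np.float64(194.5)), (np.float64(198.5), np.float64(199.5)), (np.float64(202.8), np.float64(206.0))]) g 0.4415683007545656
mark angle -6.9 offset mm -1.21 u 245 278
[(array([432.8, 204.1]), np.int32(121)), (array([129.3, 214.1]), np.int32(123)), (array([325.9, 246.1]), np.int32(123))]
```

Pointer at 204.8°, about 0.42 rad, so it is tight. Turning 0.36 further to complete about 50° on the cap.

Emit:
step_arm(steps=[0,0,0,0,0,-0.09,0,0,0,0,0,-0.09,0,0,0,0,0,-0.09,0,0,0,0,0,-0.09,0,0,0,0,0,0,0,0,0,0,0,0,0,0,0,0,0,0,0,0,0,0,0,0])

```text
time_s: 51.95
tcp_pos: [0.6501, -0.0124, 0.1011]
tool_rot: [-0.585, -3.085, -0.003]
wrist_force: [-2.5, 4.7, 0.1]
grip_width: 0.0325
grip_force: 70.9
```

Run:
```python
from h import *
import pickle
s=st(); print(s['torque']); c=read_camera('wrist'); p=ptr(c); print(p[:3],'g',np.radians(p[0]-179.5)); offs(c,s)
```

```text
t 51.95 tcp [ 0.6501 -0.0124  0.1011] psi 1.196 z [-0.001  0.002 -1.   ] j6 -1.40 F [-2.5  4.7  0.1] w 0.0325 gf 70.9
[ 1.04648907  0.40365284 -0.26409898]
(np.float64(203.6), np.float32(133.0), np.float32(255.0)) g 0.42062434973063334
mark angle -6.7 offset mm -1.03 u 245 278
```

Bottle 5's cap has turned about 51°, so it is tight. It goes to crate slot 2.

Emit:
step_arm(steps=[0,0,0,0,0,0.18,0,0,0,0,0,0.18,0,0,-10,0,0,0.02,0,0,-20,0,0,0,0,0,-34,0,0,0,6.6,-42.7,0,0,0,0,6.6,-42.7,0,0,0,0,6.6,-42.7,0,0,0,0])

```text
time_s: 53.0
tcp_pos: [0.5486, -0.0953, 0.1676]
tool_rot: [1.149, 2.92, -0.002]
wrist_force: [-0.1, 0.1, -0.9]
grip_width: 0.0323
grip_force: 70.9
```

Emit:
step_arm(steps=[-36.6,-39,0,0,0,0,-36.6,-39,0,0,0,0,-36.6,-39,0,0,0,0,-36.6,-39,0,0,0,0,-36.6,-39,0,0,0,0,0,0,0,0,0,0,0,0,0,0,0,0,0,0,0,0,0,0])

```text
time_s: 54.0
tcp_pos: [0.5495, -0.3601, 0.166]
tool_rot: [1.151, 2.923, -0.0]
wrist_force: [-0.0, -0.5, -1.2]
grip_width: 0.0324
grip_force: 70.7
```

Run:
```python
from h import *
s=st(); c=read_camera('wrist'); hull(c,s); offs(c,s)
```

```text
t 54.00 tcp [ 0.5495 -0.3601  0.166 ] psi 0.821 z [ 0. -0. -1.] j6 -1.58 F [-0.  -0.5 -1.2] w 0.0324 gf 70.7
[331 262] [225 263] 0.0567 -42.3
[200 242] [226 212] 0.0219 5.599999999999994
[226 212] [275 192] 0.0271 -20.299999999999997
[275 192] [323 230] 0.0319 7.899999999999999
mark angle -7.0 offset mm -0.9 u 245 278
```

Emit:
step_arm(steps=[0,0,30,0,0,0,0,0,30,0,0,0,0,0,25,0,0,0,0,0,13,0,0,0,0,0,7,0,0,0,0,0,4,0,0,0,0,0,0,0,0,0,0,0,0,0,0,0])

```text
time_s: 55.05
tcp_pos: [0.5496, -0.3615, 0.0571]
tool_rot: [1.153, 2.921, -0.001]
wrist_force: [-0.6, 0.4, -2.1]
grip_width: 0.0321
grip_force: 70.7
```

Emit:
step_arm(steps=[0,0,0,0,0,0,0,0,0,0,0,0,0,0,0,0,0,0,0,0,0,0,0,0,0,0,0,0,0,0,0,0,-15,0,0,0,0,0,-35,0,0,0,0,0,-40,0,0,0], grip=-0.3)

```text
time_s: 56.05
tcp_pos: [0.549, -0.361, 0.1477]
tool_rot: [-1.153, -2.922, -0.0]
wrist_force: [0.5, -0.9, -0.6]
grip_width: 0.0554
grip_force: 0.0
```

Emit:
step_arm(steps=[0,0,0,0,0,0.164,0,0,0,0,0,0.164,0,0,0,0,0,0.164,0,0,0,0,0,0.164,0,0,0,0,0,0.163,38,-18,0,0,0,0,38,-18,0,0,0,0,38,-18,0,0,0,0])

```text
time_s: 57.05
tcp_pos: [0.4949, -0.2463, 0.1474]
tool_rot: [2.221, 2.22, 0.0]
wrist_force: [0.3, -0.2, 1.3]
grip_width: 0.0556
grip_force: 0.0
```

Emit:
step_arm(steps=[38,-19,0,0,0,0,38,-19,0,0,0,0,40,-19,0,0,0,0,0,0,0,0,0,0,0,0,0,0,0,0,0,0,0,0,0,0,0,0,0,0,0,0,0,0,0,0,0,0])

```text
time_s: 58.05
tcp_pos: [0.4382, -0.1316, 0.1462]
tool_rot: [-2.222, -2.22, 0.0]
wrist_force: [0.3, 0.2, -0.9]
grip_width: 0.0554
grip_force: 0.0
```

Run:
```python
from h import *
import pickle
s=st(); c=read_camera('wrist'); pickle.dump(c,open('w20.pkl','wb')); print(caps(c)); 
t=read_camera('top'); print(amber(t)); hull(c,dict(tcp_pos=np.array([0,0,.0505])))
```

```text
t 58.05 tcp [ 0.4382 -0.1316  0.1462] psi -0.001 z [-0.  0. -1.] j6 -0.55 F [ 0.3  0.2 -0.9] w 0.0554 gf 0.0
[(np.float32(279.0), np.float32(219.0), np.float32(25.6), array([ 0.438 , -0.1264])), (np.float32(251.4), np.float32(279.0), np.float32(31.3), array([ 0.4171, -0.1739])), (np.float32(180.6), np.float32(317.4), np.float32(23.1), array([ 0.3607, -0.2073])), (np.float32(383.4), np.float32(318.6), np.float32(25.9), array([ 0.5197, -0.2086]))]
[(array([409.6, 204.1]), np.int32(113)), (array([432.8, 204. ]), np.int32(120)), (array([129.3, 214.1]), np.int32(124)), (array([240.2, 243.7]), np.int32(110))]
[302 183] [309 226] 0.0374 10.200000000000003
[303 228] [255 219] 0.0412 -11.199999999999989
[255 219] [248 195] 0.0213 14.199999999999989
[252 181] [296 171] 0.0364 12.799999999999997
```

```bash
cat >> h.py <<'E'
def capmark(c,u0,v0,r=26):
    im=c['img'].astype(int); m=(im.min(2)>170).astype(np.uint8); q=np.zeros_like(m); cv2.circle(q,(int(u0),int(v0)),r,1,-1); m&=q
    n,l,s,ce=cv2.connectedComponentsWithStats(m); i=1+int(np.argmax(s[1:,4])); v,u=np.nonzero(l==i); k=np.polyfit(u,v,1); e=(u.max(),np.polyval(k,u.max())); print('mark',u.min(),u.max(),k[0].round(3),'centre',e,w(c,e,.082)[:2].round(4))
E
python3 - <<'E'
from h import *
import pickle
capmark(pickle.load(open('w20.pkl','rb')),279,219); capmark(pickle.load(open('w18.pkl','rb')),278,227); capmark(pickle.load(open('w8.pkl','rb')),281,217)
c=pickle.load(open('w20.pkl','rb'));g=cv2.medianBlur(cv2.cvtColor(c['img'],cv2.COLOR_RGB2GRAY),3)[170:270,230:330]
print(cv2.HoughCircles(g,cv2.HOUGH_GRADIENT,1,8,param1=60,param2=12,minRadius=20,maxRadius=24))
E
```

```text
mark 258 278 -0.208 centre (np.int64(278), np.float64(224.52365976351686)) [ 0.4372 -0.1306]
mark 256 275 -0.121 centre (np.int64(275), np.float64(228.57883242205037)) [ 0.4294 -0.1914]
mark 260 279 -0.128 centre (np.int64(279), np.float64(218.2071494379951)) [0.4325 0.1888]
[[[48.5 52.5 22.3]
  [52.5 39.5 22.3]]]
```

Emit:
step_arm(steps=[1.4,0,25,0,0,0,0,0,35,0,0,0,0,0,29,0,0,0,0,0,7,0,0,0,0,0,0,0,0,0,0,0,0,0,0,0,0,0,0,0,0,0,0,0,0,0,0,0])

```text
time_s: 59.15
tcp_pos: [0.4386, -0.13, 0.051]
tool_rot: [2.22, 2.221, 0.0]
wrist_force: [0.2, -0.9, -0.2]
grip_width: 0.0557
grip_force: 0.0
```

Emit:
step_arm(steps=[0,0,0,0,0,0,0,0,0,0,0,0,0,0,0,0,0,0,0,0,0,0,0,0,0,0,0,0,0,0,0,0,-10,0,0,0,0,0,-40,0,0,0,0,0,-60,0,0,0], grip=1)

```text
time_s: 60.15
tcp_pos: [0.4366, -0.1288, 0.1602]
tool_rot: [-2.218, -2.218, 0.002]
wrist_force: [0.9, -1.3, -0.4]
grip_width: 0.0326
grip_force: 69.9
```

Run:
```python
from h import *
s=st(); c=read_camera('wrist'); print(held(c,s['tcp_pos'][2])); offs(c,s)
```

```text
t 60.15 tcp [ 0.4366 -0.1288  0.1602] psi -0.000 z [-0.004  0.002 -1.   ] j6 -0.55 F [ 0.9 -1.3 -0.4] w 0.0326 gf 69.9
10.62272176305729
mark angle -11.3 offset mm -0.28 u 245 279
```

Emit:
step_arm(steps=[23,42.6,0,0,0,0,23,42.6,0,0,0,0,23,42.6,0,0,0,0,23,42.6,0,0,0,0,23,42.6,0,0,0,0,0,0,0,0,0,0.095,0,0,0,0,0,0.095,0,0,0,0,0,0])

```text
time_s: 61.2
tcp_pos: [0.651, -0.0145, 0.16]
tool_rot: [-2.421, -2.002, 0.0]
wrist_force: [0.7, 0.6, -1.7]
grip_width: 0.0319
grip_force: 70.4
```

Run:
```python
from h import *
s=st(); c=read_camera('wrist'); print(held(c,s['tcp_pos'][2])); offs(c,s)
```

```text
t 61.20 tcp [ 0.651  -0.0145  0.16  ] psi -0.189 z [-0.  0. -1.] j6 -0.02 F [ 0.7  0.6 -1.7] w 0.0319 gf 70.4
-0.19236524137176764
mark angle -11.8 offset mm 0.08 u 246 278
```

Emit:
step_arm(steps=[0,-1,10,0,0,0,0,0,15,0,0,0,0,0,13,0,0,0,0,0,6,0,0,0,0,0,4,0,0,0,0,0,3,0,0,0,0,0,0,0,0,0,0,0,0,0,0,0])

```text
time_s: 62.25
tcp_pos: [0.6502, -0.0145, 0.1095]
tool_rot: [2.422, 2.001, 0.0]
wrist_force: [-1.3, 0.6, -1.8]
grip_width: 0.0321
grip_force: 70.4
```

Emit:
step_arm(steps=[0,0,2,0,0,0,0,0,2,0,0,0,0,0,2,0,0,0,0,0,2,0,0,0,0,0,0,0,0,0,0,0,0,0,0,0,0,0,0,0,0,0,0,0,0,0,0,0])

```text
time_s: 63.25
tcp_pos: [0.6501, -0.0145, 0.1012]
tool_rot: [-2.422, -2.001, 0.0]
wrist_force: [-0.2, -0.0, -1.7]
grip_width: 0.0325
grip_force: 70.4
```

Bottle 4 is seated. Turning.

Emit:
step_arm(steps=[0,0,0,0,0,-0.12,0,0,0,0,0,-0.12,0,0,0,0,0,-0.12,0,0,0,0,0,-0.12,0,0,0,0,0,-0.12,0,0,0,0,0,-0.12,0,0,0,0,0,-0.12,0,0,0,0,0,-0.12])

```text
time_s: 64.25
tcp_pos: [0.6502, -0.0137, 0.1014]
tool_rot: [-1.219, -2.895, -0.002]
wrist_force: [-0.7, 3.7, -1.3]
grip_width: 0.0325
grip_force: 70.2
```

Run:
```python
from h import *
s=st(); print(s['torque']); c=read_camera('wrist'); p=ptr(c); print(p,'g',np.radians(p[0]-179.5)); offs(c,s)
t=read_camera('top'); print(amber(t))
```

```text
t 64.25 tcp [ 0.6502 -0.0137  0.1014] psi 0.774 z [-0.     0.001 -1.   ] j6 -0.98 F [-0.7  3.7 -1.3] w 0.0325 gf 70.2
[ 0.54270493  0.09980557 -0.03263551]
(np.float64(185.5), np.float32(55.0), np.float32(245.0), [(np.float64(174.2), np.float64(175.0)), (np.float64(179.0), np.float64(180.0)), (np.float64(183.8), np.float64(187.0)), (np.float64(187.8), np.float64(190.8)), (np.float64(193.8), np.float64(194.5)), (np.float64(198.8), np.float64(199.5)), (np.float64(203.5), np.float64(204.5))]) g 0.10471975511965978
mark angle -11.7 offset mm -0.31 u 246 278
[(array([409.5, 204.1]), np.int32(112)), (array([432.8, 204.1]), np.int32(121)), (array([129.3, 214.1]), np.int32(123))]
```

The pointer is at 185.5° (about 0.10 rad), short of the thick mark, so bottle 4 is loose and its cap has turned about 49°. It goes to tray slot 2.

Emit:
step_arm(steps=[0,0,0,0,0,-0.04,0,0,0,0,0,0.1,0,0,-10,0,0,0,0,0,-20,0,0,0,0,0,-34,0,0,0,40,-13.7,0,0,0,0,40,-13.7,0,0,0,0,40,-13.7,0,0,0,0])

```text
time_s: 65.35
tcp_pos: [0.5406, 0.0499, 0.1673]
tool_rot: [1.309, 2.853, 0.001]
wrist_force: [0.2, 0.2, -1.1]
grip_width: 0.0323
grip_force: 70.5
```

Emit:
step_arm(steps=[37,32,0,0,0,0,37,32,0,0,0,0,37,32,0,0,0,0,37,32,0,0,0,0,37,32,0,0,0,0,37,32,0,0,0,0,0,0,0,0,0,0,0,0,0,0,0,0])

```text
time_s: 66.35
tcp_pos: [0.5421, 0.343, 0.1664]
tool_rot: [1.309, 2.854, 0.001]
wrist_force: [0.3, -0.6, -2.1]
grip_width: 0.0327
grip_force: 70.8
```

Run:
```python
from h import *
s=st(); c=read_camera('wrist'); hull(c,s); offs(c,s)
```

```text
t 66.35 tcp [0.5421 0.343  0.1664] psi 0.711 z [ 0.001 -0.    -1.   ] j6 -0.33 F [ 0.3 -0.6 -2.1] w 0.0327 gf 70.8
[331 260] [226 263] 0.0561 42.5
[230 249] [266 197] 0.0342 6.199999999999989
[274 191] [323 226] 0.0312 4.5
mark angle -11.5 offset mm -0.17 u 245 279
```

Emit:
step_arm(steps=[0,0,30,0,0,0,0,0,30,0,0,0,0,0,25,0,0,0,0,0,16,0,0,0,0,0,8,0,0,0,0,0,4,0,0,0,0,0,0,0,0,0,0,0,0,0,0,0])

```text
time_s: 67.4
tcp_pos: [0.5422, 0.3435, 0.0532]
tool_rot: [1.31, 2.854, 0.002]
wrist_force: [-0.1, 0.4, -1.5]
grip_width: 0.0322
grip_force: 70.8
```

Emit:
step_arm(steps=[0,0,0,0,0,0,0,0,0,0,0,0,0,0,0,0,0,0,0,0,0,0,0,0,0,0,0,0,0,0,0,0,-15,0,0,0,0,0,-40,0,0,0,0,0,-40,0,0,0], grip=-0.3)

```text
time_s: 68.4
tcp_pos: [0.5417, 0.3432, 0.1492]
tool_rot: [1.311, 2.855, 0.0]
wrist_force: [-0.0, 0.2, 0.5]
grip_width: 0.0554
grip_force: 0.0
```

Emit:
step_arm(steps=[0,0,0,0,0,0.178,0,0,0,0,0,0.178,0,0,0,0,0,0.178,0,0,0,0,0,0.177,-47,-17.6,0,0,0,0,-47,-17.6,0,0,0,0,-47,-17.6,0,0,0,0,-47,-17.6,0,0,0,0])

```text
time_s: 69.4
tcp_pos: [0.4709, 0.154, 0.1485]
tool_rot: [2.221, 2.22, 0.002]
wrist_force: [-0.9, -1.1, 0.7]
grip_width: 0.0554
grip_force: 0.0
```

Emit:
step_arm(steps=[-47,-17.6,0,0,0,0,0,0,0,0,0,0,0,0,0,0,0,0,0,0,0,0,0,0,0,0,0,0,0,0,0,0,0,0,0,0,0,0,0,0,0,0,0,0,0,0,0,0])

```text
time_s: 70.4
tcp_pos: [0.4534, 0.1084, 0.1472]
tool_rot: [-2.222, -2.22, 0.0]
wrist_force: [0.5, -0.1, 0.4]
grip_width: 0.0555
grip_force: 0.0
```

Run:
```python
from h import *
import pickle
s=st(); c=read_camera('wrist'); pickle.dump(c,open('w21.pkl','wb')); print(caps(c)); 
t=read_camera('top'); print(amber(t)); hull(c,dict(tcp_pos=np.array([0,0,.0505])))
e=px(c,[[.454,.1083,.082]])[0];print(e); capmark(c,*e)
```

```text
t 70.40 tcp [0.4534 0.1084 0.1472] psi -0.001 z [-0.  0. -1.] j6 -0.02 F [ 0.5 -0.1  0.4] w 0.0555 gf 0.0
[(np.float32(280.2), np.float32(220.2), np.float32(26.0), array([0.454 , 0.1123]))]
[(array([409.6, 204.2]), np.int32(114)), (array([432.9, 204.2]), np.int32(119)), (array([129.3, 214.1]), np.int32(123)), (array([153.2, 213.7]), np.int32(114))]
[304 187] [309 228] 0.0358 8.0
[304 230] [256 221] 0.0415 -11.300000000000011
[256 221] [249 193] 0.0248 12.0
[253 182] [297 172] 0.0366 12.799999999999997
[280.19188214 225.4664327 ]
mark 260 279 -0.177 centre (np.int64(279), np.float64(225.80417099533616)) [0.4531 0.108 ]
```

Cap 2 is at (0.454, 0.108), matching the TCP. Picking it up.

Emit:
step_arm(steps=[0,0.6,25,0,0,0,0,0,35,0,0,0,0,0,29,0,0,0,0,0,8,0,0,0,0,0,0,0,0,0,0,0,0,0,0,0,0,0,0,0,0,0,0,0,0,0,0,0])

```text
time_s: 71.5
tcp_pos: [0.4546, 0.1083, 0.051]
tool_rot: [2.222, 2.22, 0.001]
wrist_force: [-0.1, -0.5, 0.2]
grip_width: 0.0552
grip_force: 0.0
```

Emit:
step_arm(steps=[0,0,0,0,0,0,0,0,0,0,0,0,0,0,0,0,0,0,0,0,0,0,0,0,0,0,0,0,0,0,0,0,-10,0,0,0,0,0,-40,0,0,0,0,0,-60,0,0,0], grip=1)

```text
time_s: 72.5
tcp_pos: [0.4523, 0.1082, 0.1601]
tool_rot: [-2.22, -2.218, 0.005]
wrist_force: [1.1, -0.2, -0.8]
grip_width: 0.0322
grip_force: 70.0
```

Run:
```python
from h import *
s=st(); c=read_camera('wrist'); print(held(c,s['tcp_pos'][2])); offs(c,s)
```

```text
t 72.50 tcp [0.4523 0.1082 0.1601] psi -0.001 z [-0.005  0.    -1.   ] j6 -0.02 F [ 1.1 -0.2 -0.8] w 0.0322 gf 70.0
10.000575052162864
mark angle -10.0 offset mm 0.35 u 245 278
```

Emit:
step_arm(steps=[-30.8,49,0,0,0,0,-30.8,49,0,0,0,0,-30.8,49,0,0,0,0,-30.8,49,0,0,0,0,0,0,0,0,0,0.0875,0,0,0,0,0,0.0875,0,0,0,0,0,0,0,0,0,0,0,0])

```text
time_s: 73.55
tcp_pos: [0.6498, -0.015, 0.1603]
tool_rot: [-2.406, -2.02, 0.0]
wrist_force: [-1.1, -0.1, -1.5]
grip_width: 0.0325
grip_force: 70.5
```

Run:
```python
from h import *
s=st(); c=read_camera('wrist'); print(held(c,s['tcp_pos'][2])); offs(c,s)
```

```text
t 73.55 tcp [ 0.6498 -0.015   0.1603] psi -0.174 z [-0. -0. -1.] j6 -0.03 F [-1.1 -0.1 -1.5] w 0.0325 gf 70.5
-0.17969118030950015
mark angle -10.1 offset mm 0.52 u 245 278
```

Emit:
step_arm(steps=[0,0,10,0,0,0,0,0,15,0,0,0,0,0,13,0,0,0,0,0,6,0,0,0,0,0,4,0,0,0,0,0,3,0,0,0,0,0,0,0,0,0,0,0,0,0,0,0])

```text
time_s: 74.6
tcp_pos: [0.6501, -0.0152, 0.1097]
tool_rot: [2.408, 2.017, 0.001]
wrist_force: [0.3, -0.3, -1.8]
grip_width: 0.0325
grip_force: 70.5
```

Emit:
step_arm(steps=[0,0,2,0,0,0,0,0,2,0,0,0,0,0,2,0,0,0,0,0,2,0,0,0,0,0,0,0,0,0,0,0,0,0,0,0,0,0,0,0,0,0,0,0,0,0,0,0])

```text
time_s: 75.6
tcp_pos: [0.6499, -0.0151, 0.1013]
tool_rot: [2.408, 2.018, -0.0]
wrist_force: [-0.4, 0.4, 0.2]
grip_width: 0.0324
grip_force: 70.5
```

Bottle 2 is seated. Turning.

Emit:
step_arm(steps=[0,0,0,0,0,-0.12,0,0,0,0,0,-0.12,0,0,0,0,0,-0.12,0,0,0,0,0,-0.12,0,0,0,0,0,-0.12,0,0,0,0,0,-0.12,0,0,0,0,0,-0.12,0,0,0,0,0,-0.12])

```text
time_s: 76.6
tcp_pos: [0.6501, -0.0139, 0.1013]
tool_rot: [-1.199, -2.903, -0.003]
wrist_force: [1.0, 3.4, -1.1]
grip_width: 0.0321
grip_force: 70.5
```

Run:
```python
from h import *
s=st(); print(s['torque']); c=read_camera('wrist'); p=ptr(c); print(p,'g',np.radians(p[0]-179.5)); offs(c,s)
```

```text
t 76.60 tcp [ 0.6501 -0.0139  0.1013] psi 0.787 z [ 0.     0.002 -1.   ] j6 -0.99 F [ 1.   3.4 -1.1] w 0.0321 gf 70.5
[ 0.86660115 -0.17153782 -0.28476128]
(np.float64(202.4), np.float32(56.0), np.float32(246.0), [(np.float64(174.2), np.float64(175.0)), (np.float64(179.0), np.float64(180.0)), (np.float64(184.0), np.float64(184.8)), (np.float64(187.8), np.float64(190.8)), (np.float64(193.8), np.float64(194.5)), (np.float64(198.5), np.float64(199.5)), (np.float64(200.5), np.float64(204.5))]) g 0.3996803987067016
mark angle -10.0 offset mm 0.04 u 245 278
```

The pointer is at 202.4° (0.40 rad), so bottle 2 is tight. Turning 0.34 more, then to crate slot 3.

Emit:
step_arm(steps=[0,0,0,0,0,-0.085,0,0,0,0,0,-0.085,0,0,0,0,0,-0.085,0,0,0,0,0,-0.085,0,0,0,0,0,0,0,0,0,0,0,0,0,0,0,0,0,0,0,0,0,0,0,0])

```text
time_s: 77.65
tcp_pos: [0.6502, -0.0135, 0.1014]
tool_rot: [0.7, 3.063, 0.004]
wrist_force: [1.8, 6.2, -0.8]
grip_width: 0.0325
grip_force: 70.5
```

Run:
```python
from h import *
s=st(); print(s['torque']); c=read_camera('wrist'); p=ptr(c); print(p[:3],'g',np.radians(p[0]-179.5)); offs(c,s)
```

```text
t 77.65 tcp [ 0.6502 -0.0135  0.1014] psi 1.122 z [ 0.001  0.003 -1.   ] j6 -1.33 F [ 1.8  6.2 -0.8] w 0.0325 gf 70.5
[ 1.3253314  -0.24190196 -0.26756144]
(np.float64(201.5), np.float32(104.0), np.float32(255.0)) g 0.3839724354387525
mark angle -9.6 offset mm 0.29 u 245 278
```

Emit:
step_arm(steps=[0,0,0,0,0,0.18,0,0,0,0,0,0.18,0,0,-10,0,0,0,0,0,-20,0,0,0,0,0,-34,0,0,0,4.2,-43,0,0,0,0,4.2,-43,0,0,0,0,4.2,-43,0,0,0,0])

```text
time_s: 78.7
tcp_pos: [0.5477, -0.0967, 0.1675]
tool_rot: [1.228, 2.888, -0.001]
wrist_force: [-0.1, -0.5, -0.7]
grip_width: 0.0322
grip_force: 70.6
```

Emit:
step_arm(steps=[-36,-34.3,0,0,0,0,-36,-34.3,0,0,0,0,-36,-34.3,0,0,0,0,-36,-34.3,0,0,0,0,0,0,0,0,0,0,0,0,0,0,0,0,0,0,0,0,0,0,0,0,0,0,0,0])

```text
time_s: 79.7
tcp_pos: [0.5489, -0.2931, 0.1656]
tool_rot: [1.231, 2.89, -0.0]
wrist_force: [-0.6, 0.5, -2.0]
grip_width: 0.0324
grip_force: 70.5
```

Run:
```python
from h import *
import pickle
s=st(); c=read_camera('wrist'); hull(c,s); offs(c,s)
# refined crate/bottle layout from top view
t=read_camera('top'); print(amber(t))
```

```text
t 79.70 tcp [ 0.5489 -0.2931  0.1656] psi 0.766 z [ 0. -0. -1.] j6 -1.45 F [-0.6  0.5 -2. ] w 0.0324 gf 70.5
[331 260] [200 270] 0.0706 -41.3
[200 254] [225 219] 0.0242 7.699999999999989
[225 219] [273 191] 0.0287 -15.400000000000006
[281 193] [320 223] 0.0255 5.600000000000001
mark angle -10.0 offset mm 0.28 u 245 278
[(array([129.3, 214.1]), np.int32(123)), (array([153.3, 213.8]), np.int32(112))]
```

Emit:
step_arm(steps=[0,0,30,0,0,0,0,0,30,0,0,0,0,0,25,0,0,0,0,0,13,0,0,0,0,0,7,0,0,0,0,0,3.5,0,0,0,0,0,0,0,0,0,0,0,0,0,0,0])

```text
time_s: 80.8
tcp_pos: [0.5491, -0.2945, 0.0576]
tool_rot: [1.233, 2.888, -0.001]
wrist_force: [0.4, 0.7, -1.4]
grip_width: 0.0326
grip_force: 70.5
```

Emit:
step_arm(steps=[0,0,0,0,0,0,0,0,0,0,0,0,0,0,0,0,0,0,0,0,0,0,0,0,0,0,0,0,0,0,0,0,-15,0,0,0,0,0,-35,0,0,0,0,0,-40,0,0,0], grip=-0.3)

```text
time_s: 81.8
tcp_pos: [0.5484, -0.294, 0.1482]
tool_rot: [-1.233, -2.889, -0.0]
wrist_force: [0.7, -0.4, 0.6]
grip_width: 0.0552
grip_force: 0.0
```

Emit:
step_arm(steps=[0,0,0,0,0,0.154,0,0,0,0,0,0.153,0,0,0,0,0,0.153,0,0,0,0,0,0.153,0,0,0,0,0,0.153,44,27,0,0,0,0,44,27,0,0,0,0,44,27,0,0,0,0])

```text
time_s: 82.8
tcp_pos: [0.6309, -0.1614, 0.1482]
tool_rot: [2.223, 2.217, 0.001]
wrist_force: [0.6, -0.1, 0.1]
grip_width: 0.0554
grip_force: 0.0
```

Emit:
step_arm(steps=[43.5,28,0,0,0,0,0,0,0,0,0,0,0,0,0,0,0,0,0,0,0,0,0,0,0,0,0,0,0,0,0,0,0,0,0,0,0,0,0,0,0,0,0,0,0,0,0,0])

```text
time_s: 83.8
tcp_pos: [0.6579, -0.119, 0.1468]
tool_rot: [-2.224, -2.219, 0.0]
wrist_force: [-0.0, -0.0, 0.2]
grip_width: 0.0557
grip_force: 0.0
```

Run:
```python
from h import *
import pickle
s=st(); c=read_camera('wrist'); c3=pickle.load(open('w3.pkl','rb'))
print('diff to w3',np.abs(cv2.GaussianBlur(c['img'],(5,5),0).astype(int)-cv2.GaussianBlur(c3['img'],(5,5),0))[195:245,195:340].mean())
g=c['img'][200:236,200:340].astype(int).mean(2); print('dark grip cols',200+np.flatnonzero((g[16:30]<45).mean(0)>.6))
t=read_camera('top'); print(amber(t)); pickle.dump(t,open('t22.pkl','wb')); print(px(c,[[.6582,-.1176,.071]]))
```

```text
t 83.80 tcp [ 0.6579 -0.119   0.1468] psi -0.002 z [-0.  0. -1.] j6 -0.35 F [-0.  -0.   0.2] w 0.0557 gf 0.0
diff to w3 9.10896551724138
dark grip cols [272 273 279 283 287 288 289]
[(array([409.5, 204.1]), np.int32(113)), (array([432.8, 204. ]), np.int32(121)), (array([384.7, 205.4]), np.int32(112)), (array([129.3, 214. ]), np.int32(125)), (array([153.2, 213.7]), np.int32(114))]
[[279.78943154 218.9888775 ]]
```

All five bottles are standing (two in the tray, three in the crate), and the slide is still at its mark. Now returning the slide to its near stop.

Emit:
step_arm(steps=[0,0,25,0,0,0,0,0,35,0,0,0,0,0,28,0,0,0,0,0,5,0,0,0,0,0,0,0,0,0,0,0,0,0,0,0,0,0,0,0,0,0,0,0,0,0,0,0])

```text
time_s: 84.9
tcp_pos: [0.6584, -0.119, 0.0546]
tool_rot: [2.223, 2.218, 0.001]
wrist_force: [-0.7, -0.9, -0.5]
grip_width: 0.0555
grip_force: 0.0
```

Emit:
step_arm(steps=[0,0,0,0,0,0,0,0,0,0,0,0,0,0,0,0,0,0,0,0,0,0,0,0,0,0,0,0,0,0,0,0,0,0,0,0,0,0,0,0,0,0,0,0,0,0,0,0], grip=1, newtons=30)

```text
time_s: 85.9
tcp_pos: [0.658, -0.1189, 0.0539]
tool_rot: [2.224, 2.219, 0.0]
wrist_force: [-0.7, 1.0, 2.8]
grip_width: 0.0133
grip_force: 33.5
```

Emit:
step_arm(steps=[0,-7,0,0,0,0,0,-7,0,0,0,0,0,-7,0,0,0,0,0,-7,0,0,0,0,0,-7,0,0,0,0,0,-7,0,0,0,0,0,-5,0,0,0,0,0,0,0,0,0,0])

```text
time_s: 86.9
tcp_pos: [0.6102, -0.1187, 0.0539]
tool_rot: [-2.223, -2.218, 0.001]
wrist_force: [-2.0, 1.3, 3.7]
grip_width: 0.0129
grip_force: 33.8
```

Emit:
step_arm(steps=[0,-1,0,0,0,0,0,-1,0,0,0,0,0,-1,0,0,0,0,0,0,0,0,0,0,0,0,0,0,0,0,0,0,0,0,0,0,0,0,0,0,0,0,0,0,0,0,0,0])

```text
time_s: 87.9
tcp_pos: [0.6081, -0.1187, 0.0539]
tool_rot: [2.224, 2.219, 0.0]
wrist_force: [1.0, 2.1, 3.3]
grip_width: 0.0128
grip_force: 33.7
```

Emit:
step_arm(steps=[0,-1,0,0,0,0,0,-1,0,0,0,0,0,0,0,0,0,0,0,0,0,0,0,0,0,0,0,0,0,0,0,0,0,0,0,0,0,0,0,0,0,0,0,0,0,0,0,0])

```text
time_s: 88.9
tcp_pos: [0.6076, -0.1187, 0.0539]
tool_rot: [2.222, 2.217, 0.004]
wrist_force: [8.4, 3.3, -1.8]
grip_width: 0.0133
grip_force: 33.0
```

At the stop: Fx is 8 N and the travel has halted. Releasing and retreating.

Emit:
step_arm(steps=[0,0,0,0,0,0,0,0,0,0,0,0,0,0,0,0,0,0,0,0,0,0,0,0,0,0,-10,0,0,0,0,0,-30,0,0,0,0,0,-50,0,0,0,0,0,-40,0,0,0], grip=-0.1)

```text
time_s: 89.9
tcp_pos: [0.6064, -0.119, 0.1867]
tool_rot: [2.222, 2.218, 0.001]
wrist_force: [0.0, -0.8, 0.5]
grip_width: 0.0471
grip_force: 0.0
```

Emit:
step_arm(steps=[0,-30,-10,0,0,0,0,-30,-10,0,0,0,0,-20,-10,0,0,0,0,0,0,0,0,0,0,0,0,0,0,0,0,0,0,0,0,0,0,0,0,0,0,0,0,0,0,0,0,0])

```text
time_s: 90.9
tcp_pos: [0.5261, -0.1185, 0.2134]
tool_rot: [-2.223, -2.219, 0.0]
wrist_force: [0.2, -0.8, -0.3]
grip_width: 0.0471
grip_force: 0.0
```

Run:
```python
from h import *
import pickle
s=st(); c=read_camera('wrist')
# slide position: dark/white index on grip top; tick row t0,t50
g=c['img'].astype(int)
line=px(c,[[x,-.1200,.071] for x in np.arange(.590,.675,.001)]); 
v=[g[int(round(b)),int(round(a))].mean() for a,b in line]; print('index x',[(round(.590+.001*i,3),int(q)) for i,q in enumerate(v) if q>140][:6])
print('pointer',ptr(c)[0])
t=read_camera('top'); t0=pickle.load(open('top0.pkl','rb')); print(amber(t))
for n,(u,vv) in dict(pot=(306,226),beaker=(533,200),jar=(583,206)).items():
    u,vv=int(u/1.42),int(vv/1.42); d=np.abs(t['img'][vv-18:vv+18,u-18:u+18].astype(int)-t0['img'][vv-18:vv+18,u-18:u+18]); print(n,d.mean().round(2))
```

```text
t 90.90 tcp [ 0.5261 -0.1185  0.2134] psi -0.002 z [-0.001  0.    -1.   ] j6 -0.44 F [ 0.2 -0.8 -0.3] w 0.0471 gf 0.0
index x [(0.591, 149), (0.592, 151), (0.593, 150), (0.594, 154), (0.609, 199), (0.61, 255)]
pointer 178.5
[(array([411., 206.]), np.int32(84)), (array([432.9, 204.1]), np.int32(118)), (array([129.3, 214.1]), np.int32(123)), (array([153.2, 213.7]), np.int32(113))]
pot 6.06
beaker 42.39
jar 25.95
```

The slide index is at 0.6095, at its near stop. The arm covers the beaker and jar, so I'll move aside and compare again.

Emit:
step_arm(steps=[40,-15,0,0,0,0,40,-15,0,0,0,0,40,-15,0,0,0,0,40,-15,0,0,0,0,40,0,0,0,0,0,40,0,0,0,0,0,0,0,0,0,0,0,0,0,0,0,0,0])

```text
time_s: 92.0
tcp_pos: [0.4665, 0.1212, 0.2137]
tool_rot: [2.223, 2.22, -0.001]
wrist_force: [0.4, 0.5, -0.6]
grip_width: 0.0469
grip_force: 0.0
```

Run:
```python
from h import *
import pickle
s=st(); t=read_camera('top'); t0=pickle.load(open('top0.pkl','rb')); print(amber(t))
t17=pickle.load(open('t7.pkl','rb'))
for n,(u,vv) in dict(pot=(306,226),beaker=(533,200),jar=(583,206)).items():
    u,vv=int(u/1.42),int(vv/1.42); f=lambda a:a['img'][vv-18:vv+18,u-18:u+18].astype(int)
    print(n,np.abs(f(t)-f(t0)).mean().round(2),np.abs(f(t17)-f(t0)).mean().round(2))
```

```text
t 92.00 tcp [0.4665 0.1212 0.2137] psi -0.001 z [-0. -0. -1.] j6 0.01 F [ 0.4  0.5 -0.6] w 0.0469 gf 0.0
[(array([409.6, 204.1]), np.int32(113)), (array([432.9, 204.1]), np.int32(120)), (array([384.7, 205.4]), np.int32(108)), (array([129.3, 214.1]), np.int32(123))]
pot 5.82 5.89
beaker 3.85 3.74
jar 5.21 5.31
```

The beaker, jar and pot match the first picture to within the noise, all bottles are in place and the slide is at its stop. Handing in.

```bash
python3 -c "
from bench import finish_job; print(finish_job())"
```

```text
the job is handed in; nothing more can be done
None
```

The job is handed in: all five bottles were tested, the two with loose caps are in the steel tray, the three tight ones are in the grey crate, the range slide is back at its near stop, and the beaker, jar and pot are unmoved; the first tight bottle jammed on the nest rim, so it was stood on the bench, reseated and its test finished.

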